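# Isolate the bench centrifuge and close it up

### The arm

A 6-joint arm with a two-finger parallel gripper is mounted at the origin on the work surface. World frame = base frame: x ahead of the robot, y to its left, z up, the work surface at z = 0. Lengths are in m, angles in rad, forces in N, time in s.
With the tool pointing down it reaches from about 0.425 to 0.95 m from the base axis. Payload 3.5 kg.
Tool frame: the origin (TCP) lies on the centre line of the jaws, within the pads' length; the fingertips stand 25 mm ahead of it and the grasp point (between the pads) lies 6 mm ahead of it; y points along the fingers, z is the direction in which the jaws open and shut, and the axes are right-handed (so a half turn about y gives the same grasp; the last joint's range is limited). The gripper opens to 85 mm and grips with 20 to 120 N. Pads are 22 mm wide; open, the fingers measure 114 mm over their backs; the gripper's body (76 mm by 85 mm) begins 54 mm behind the grasp point. The pads swing forward as they close: fully open they stand 13 mm farther back than shut.
Start: joints at [-1.424, 0.286, 1.577, -0, 1.279, -0.15], TCP at [0.197, -0.645, 0.256] pointing down, gripper open.
Joint ranges: [-2.77, 2.77], [-0.9, 2.22], [0.21, 2.48], [-1.53, 4.67], [0.24, 2.81], [-2.84, 2.84]. Speed limits (rad/s): [2.79, 2.79, 3.14, 3.14, 3.14, 3.14].

### API

Orientations are given as a unit quaternion [x, y, z, w].
In Python, from plant import ctrl gives the robot as it stands.
- The arm moves only by the tool arm_command, never from a script. Its argument "steps" is a list of rows, each an object with "hand": the opening, from 0 (shut) to 1 (fully open); "travel": the shift along the tool's x, y, z in units of 0.3 m (1.0 is 0.3 m), a list of three; "rotation": the turn, a rotation vector about the tool's x, y, z in units of 30 degrees (1.0 is 30 degrees), a list of three. A call has 1 to 20 rows; each row shifts and turns the pose as measured when the row begins, along the tool's axes as they then stand; what a row does not reach is not made up. A row lasts 1/8 s, in which the tool goes at most 62.5 mm and 10.7 degrees, less where a joint would pass 70% of its speed; a pose out of reach is approached as far as the arm can. A call with a number of a shift or a turn outside -1 to 1 is refused whole. A call with a gripper value outside its range is refused whole. The fingers move at their own pace and stop on an object; "grip_force" is the grip in N (left out, the last holds). Time passes only in rows, so rows that do not move let the fingers close. It gives the time, the measured TCP pose, the force and the opening at its end, in the units of the state.
- ctrl.get_state(): the state, without advancing time (a new reading comes with each control period).
- ctrl.read_camera(name): name is "scene" or "side" or "wrist"; returns (picture, depth): 400x640x3 uint8, blue, green, red; 400x640 float32, m along the optical axis (not along the pixel's ray), 0 where there is no reading.
- ctrl.camera_params(name): a dict with "fx", "fy", "cx", "cy" (pixels), "distortion" ([k1, k2, p1, p2, k3] as OpenCV has them; the pictures are not rectified), "extrinsics" (4x4, takes a point from camera to world coordinates); the wrist camera has in their place "tool_from_camera" (4x4, takes a point from camera to tool coordinates, whose origin is the TCP and whose axes are the tool frame's). Camera axes: x right, y down, z forward; pixel columns grow to the right and rows downward; lengths in m; the calibration is good to about 2 mm. A picture is of the moment at which its call begins: read the wrist's pose just before it. camera_params takes no time and is no camera call.
- ctrl.sign_off(): hands the job in, once; it reports no verdict.
Trained networks look in the newest picture that a camera, given by its name, has taken for a name from the list of things; names that differ only in an ending like _2 or _b are one class to them, and where a whole thing is asked for, a point or a joint stands for the part that bears it (a point fixed in the world has none). Each returns a list of dicts, best first, with "score" (0 to 1); they miss things now and then, are a little off and sometimes report something else, mostly with a low value. They report only what shows in the picture. A call takes as long as a camera call.
- ctrl.masks_of(camera, thing): "region" (400x640 bool, what is visible of it) and "at" ([column, row] in pixels, amid what is visible of it).
The state is a dict: "time": time; "qpos": joint angles; "dq": joint speeds; "joint_efforts": joint torques, N m; "eef_pos": TCP position; "tcp_rot": TCP orientation; "contact_force": force on the tool from outside, world axes, zero at the start; "wrist_torque": the same for the moment, N m; "opening": opening from 0.0 (shut) to 1.0 (fully open).
Only numpy, scipy, OpenCV 4.12 (cv2) and the standard library are available. Lean on these libraries where they do the work, as an engineer would, in place of code of your own. Each camera call takes 0.05 s, during which the arm holds its last target.

### The job

Make the bench centrifuge safe for its service visit. First swing the red isolator handle round to off, so that the padlock hole in its end lines up with the hole in the steel hasp bracket well enough for a padlock to pass through both; only then take the rotor key out from across the centrifuge's open bowl and lay it flat in the blue tray without dropping it, and finally lower the centrifuge lid gently until it is fully closed. Leave the isolator at off and do not disturb the jar, bottle and tip box standing around.

Things in the scene. Friction and masses are not known exactly. Their poses are not given: they have to be found in the camera images.
- isolator: Fixed grey isolator enclosure, 130 x 130 mm, 75 mm high, with a yellow plate and a raised handle on top. Origin: centre of its underside, straight below the handle's vertical pivot; z up; its own -x axis points from the pivot to the hasp bracket, a steel tongue 34 mm wide that sticks out 48 mm beyond the enclosure (113 mm from the pivot), upper face 82.5 mm above the bench.
- lever (a joint): Angle of the red isolator handle about its vertical pivot, rad. 0 = off: the handle points along the isolator's -x, over the bracket. Grows counter-clockwise seen from above; at 1.57 (on) it points along the isolator's -y. Starts at 0.8 to 1.6; stops only at 1.7 and -0.45, so it can be pushed past off. Friction (about 0.35 N m) keeps it wherever it is left.
- handle_mid (a point): A point in the middle of the handle bar, 62 mm from the pivot, 98 mm above the bench. The bar is 20 mm wide, reaches from the pivot to 80 mm out and from 85 to 111 mm above the bench (around the pivot a hub of 26 mm radius), and ends in a flat tab 32 mm wide, 77 to 113 mm from the pivot, 85 to 91 mm high.
- handle_hole (a point): Centre of the 12 mm padlock hole in the handle's tab, at the tab's upper face, 95 mm from the pivot.
- hasp_hole (a point): Centre of the 12 mm padlock hole in the fixed hasp bracket, at its upper face, 95 mm from the pivot along the isolator's -x. The padlock passes if the two holes lie within 4 mm of each other seen from above.
- centrifuge: Fixed white bench centrifuge, 226 mm deep (x) x 190 mm wide (y); its flat top with the bowl is 110 mm above the bench. Origin: centre of its underside; -x is its front. The round bowl, 125 mm across and 35 mm deep, is centred at x = -20 mm; in it the dark rotor's top lies 24 mm below the rim (its hub 18 mm below).
- cover (a joint): Angle of the centrifuge lid about its level rear hinge, rad. 0 = fully closed (lid level on the top), pi/2 = upright. Starts at 1.4 to 1.62. A stiff hinge (friction about 0.5 N m) keeps it wherever it is left. The lid is a grey slab 165 mm long from the hinge, 180 mm wide, 18 mm thick.
- cover_hinge (a point): Middle of the lid's hinge line, on the lid's under face: 85 mm behind the centrifuge's origin (+x), 110 mm above the bench. The hinge line is along the centrifuge's y.
- cover_edge (a point): Middle of the lid's free edge, half-way through its thickness, 165 mm from the hinge.
- rotor_key: Loose T-shaped rotor key, lying flat across the rim of the bowl at the start. Origin: its centre of mass, in the middle of its 12 mm thickness, on the stem. Steel stem 12 x 12 mm along its own x from -96 to +54 mm; black cross bar 14 mm x 60 mm (along its y) x 12 mm centred at x = +61 mm. About 0.12 kg.
- key_center (a point): The same point as the rotor key's origin: where to grip the stem.
- key_tip (a point): Near the free end of the rotor key's stem, 90 mm from its origin, on the stem's centre line.
- tray: Fixed blue tray, outside 200 mm (x) x 110 mm (y) x 18 mm high, walls 4 mm, floor 4 mm. Origin: centre of its underside. The rotor key fits in it lying along the tray's x.
- jar: Bystander: glass jar with blue cap, 66 mm across, 100 mm high, standing close to the isolator. Origin: centre of its underside.
- bottle: Bystander: amber bottle with blue cap, 72 mm across, 160 mm high. Origin: centre of its underside.
- tip_box: Bystander: white and purple pipette tip box, 76 x 76 mm, 66 mm high. Origin: centre of its underside.

How it is judged:
By the outcome, as a careful person would: the job done as asked, in the order asked, and still so for the second after the job is handed in, with the robot touching nothing.
It also fails if it takes over 69 s, if anything falls off the work surface, if the arm or the gripper's body presses on something with over 40 N, if the wrist force passes 120 N, or if a joint passes its speed limit or range.

## Working session

There is one attempt and no reset: what is moved stays moved. The work goes in short steps, Python scripts to look and compute and a tool call to move; the robot and the scene stay as the last step left them, time stands still between calls to the robot, and variables do not carry over. Pictures are saved under pics/ and viewed, and the job is handed in when it is done.

Besides the shell and the picture viewer there is one more tool, called after "Emit:" as name([rows], argument=value, ...), one row to a line, values as JSON. arm_command: Moves the arm, as the interface text tells. Shifts and turns lie within -1 to 1; 1 stands for 0.3 m of shift or 30 degrees of turn. Its arguments: {"type":"object","properties":{"steps":{"type":"array","items":{"type":"object","properties":{"hand":{"type":"number"},"travel":{"type":"array","items":{"type":"number","minimum":-1,"maximum":1}},"rotation":{"type":"array","items":{"type":"number","minimum":-1,"maximum":1}}}}},"grip_force":{"type":"number"}},"required":["steps"]}

```bash
ls; mkdir -p pics; python3 - <<'E'
from plant import ctrl
import cv2
print(ctrl.get_state())
for n in ["scene","side","wrist"]:
    p,d=ctrl.read_camera(n); cv2.imwrite(f"pics/{n}0.png",p)
    print(n,ctrl.camera_params(n))
E
```

```text
pics
{'time': 0.0, 'qpos': array([-1.42401491e+00,  2.87203231e-01,  1.57821273e+00, -1.10469064e-05,
        1.27860873e+00, -1.50039863e-01]), 'dq': array([-0.00133885, -0.00038005, -0.00074761, -0.00051239, -0.00065346,
       -0.0003419 ]), 'joint_efforts': array([-2.27990249e-04, -4.05978191e+01, -2.92627519e+01, -1.63206187e-04,
        5.85712987e-03,  1.40582564e-06]), 'eef_pos': array([ 0.19733463, -0.6448675 ,  0.25490272]), 'tcp_rot': array([-0.10456074,  0.70019297, -0.69847325,  0.10455606]), 'contact_force': array([-0.72903107, -0.41072146, -0.04771295]), 'wrist_torque': array([ 0.03143866, -0.03244336,  0.00097838]), 'opening': 1.0001726117172287}
scene {'fx': 412.76455497430845, 'fy': 412.76455497430845, 'cx': 316.5186778024891, 'cy': 202.86527773745718, 'distortion': array([-0.08671503,  0.        ,  0.        ,  0.        ,  0.        ]), 'extrinsics': array([[-0.50527355,  0.64494312, -0.57336464,  1.1764073 ],
       [ 0.86294931,  0.37443168, -0.33929251,  0.31102563],
       [-0.00413849, -0.66622015, -0.74574364,  0.93979872],
       [ 0.        ,  0.        , 
[... 335 characters left out ...]
870115,  0.64079135],
       [-0.01120978, -0.86959883, -0.49363167,  0.51580546],
       [ 0.        ,  0.        ,  0.        ,  1.        ]])}
wrist {'fx': 338.65677796192955, 'fy': 338.65677796192955, 'cx': 320.1324996759375, 'cy': 204.06408265755533, 'distortion': array([0.00941653, 0.        , 0.        , 0.        , 0.        ]), 'tool_from_camera': array([[-1.49942383e-03,  9.59327074e-01,  2.82292961e-01,
        -7.19815420e-02],
       [ 4.66770966e-04, -2.82292576e-01,  9.59328246e-01,
        -1.16777246e-01],
       [ 9.99998767e-01,  1.57020579e-03, -2.45098101e-05,
         1.87752995e-04],
       [ 0.00000000e+00,  0.00000000e+00,  0.00000000e+00,
         1.00000000e+00]])}
```

View pics/scene0.png

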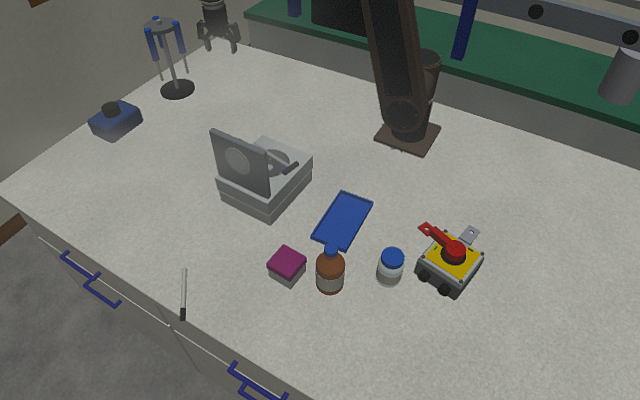

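View pics/side0.png

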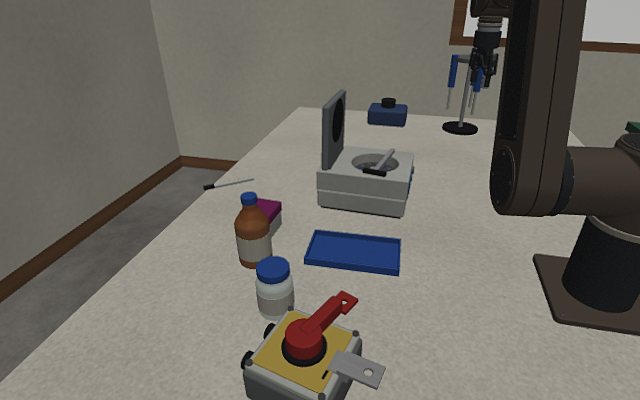

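View pics/wrist0.png

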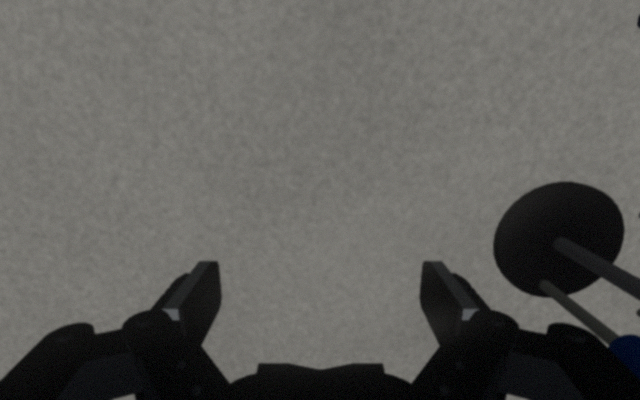

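The pictures show the isolator at (450,255) in the scene view, with its red handle pointing toward the tray and the steel hasp at (470,233). The centrifuge is at (265,175) with the key across its bowl at (285,165). The tray is at (343,220), and the jar, bottle and tip box are at (391,265), (330,270) and (287,265). The wrist view shows only bench and an unrelated stand.

```bash
cat > h.py <<'E'
import numpy as np, cv2
from plant import ctrl
from scipy.spatial.transform import Rotation as R
def world_from_cam(n):
    c=ctrl.camera_params(n)
    if n!='wrist': return c['extrinsics']
    s=ctrl.get_state(); T=np.eye(4); T[:3,:3]=R.from_quat(s['tcp_rot']).as_matrix(); T[:3,3]=s['eef_pos']
    return T@c['tool_from_camera']
def K(n):
    c=ctrl.camera_params(n)
    return np.array([[c['fx'],0,c['cx']],[0,c['fy'],c['cy']],[0,0,1.]]),c['distortion']
def rays(n,px):
    k,d=K(n); u=cv2.undistortPoints(np.array(px,float).reshape(-1,1,2),k,d).reshape(-1,2)
    return np.c_[u,np.ones(len(u))]
def cloud(n,T,depth,mask):
    r,c=np.nonzero(mask&(depth>0)); P=rays(n,np.c_[c,r])*depth[r,c][:,None]
    return P@T[:3,:3].T+T[:3,3], np.c_[c,r]
def atz(n,T,px,z):
    r=rays(n,px)@T[:3,:3].T; o=T[:3,3]
    return o+r*((z-o[2])/r[:,2])[:,None]
def proj(n,T,P):
    k,d=K(n); Ti=np.linalg.inv(T); rv,_=cv2.Rodrigues(Ti[:3,:3])
    return cv2.projectPoints(np.array(P,float).reshape(-1,3),rv,Ti[:3,3],k,d)[0].reshape(-1,2)
E
python3 - <<'E'
from h import *
np.set_printoptions(precision=4,suppress=True)
out={}
for n in ['scene','side']:
    T=world_from_cam(n); p,d=ctrl.read_camera(n); out[n+'_p']=p; out[n+'_d']=d; out[n+'_T']=T
    for t in ['isolator','lever','hasp_hole','handle_hole','centrifuge','cover','rotor_key','key_tip','tray','jar','bottle','tip_box']:
        m=ctrl.masks_of(n,t)
        if not m: print(n,t,'none'); continue
        m0=m[0]; out[n+'_'+t]=m0['region']
        C,_=cloud(n,T,d,m0['region'])
        print(n,t,[round(x['score'],2) for x in m],m0['at'],m0['region'].sum(), np.median(C,0), np.percentile(C,3,axis=0),np.percentile(C,97,axis=0) ) if len(C) else print(n,t,'nocloud',m0['at'])
np.savez('obs0.npz',**out)
print(ctrl.get_state()['time'])
E
```

```text
scene isolator [0.6] [448.0, 259.8] 3484 [0.5146 0.3068 0.076 ] [0.3918 0.2242 0.0039] [0.5689 0.369  0.1108]
scene lever [0.68, 0.4] [444.2, 241.5] 725 [0.4847 0.2861 0.1066] [0.4456 0.2078 0.0845] [0.517  0.3279 0.1124]
scene hasp_hole [0.93, 0.64] [448.6, 260.7] 3270 [0.5162 0.3065 0.0762] [0.412  0.2241 0.0171] [0.5693 0.3678 0.1108]
scene handle_hole [0.8] [447.4, 242.1] 762 [0.4829 0.2843 0.1066] [0.4418 0.2068 0.0838] [0.517  0.3275 0.1124]
scene centrifuge [0.59] [260.9, 173.8] 6396 [ 0.5903 -0.241   0.1109] [ 0.386  -0.3566  0.0193] [ 0.6058 -0.1764  0.2733]
scene cover [0.66] [238.9, 160.8] 2495 [ 0.5926 -0.2636  0.2112] [ 0.5802 -0.3554  0.1219] [ 0.5962 -0.1869  0.275 ]
scene rotor_key [0.57] [283.8, 162.8] 270 [ 0.454  -0.2316  0.1207] [ 0.4113 -0.3063  0.0833] [ 0.4853 -0.1899  0.1252]
scene key_tip [0.75, 0.51] [285.5, 164.5] 220 [ 0.4563 -0.217   0.1214] [ 0.4344 -0.3399  0.1141] [ 0.4897 -0.19    0.1251]
scene tray [0.61] [347.1, 218.2] 2182 [ 0.4778 -0.0167  0.0053] [ 0.3799 -0.068   0.001 ] [0.5759 0.0409 0.0196]
scene jar [0.68, 0.67] [391.7, 264.2] 1002 [0.6051 0
[... 888 characters left out ...]
.96] [331.7, 132.4] 1551 [ 0.5725 -0.231   0.2019] [ 0.5671 -0.356   0.1111] [ 0.5897 -0.1828  0.274 ]
side rotor_key [0.61] [377.8, 167.5] 289 [ 0.4498 -0.2017  0.1202] [ 0.4312 -0.324   0.0925] [ 0.4856 -0.1862  0.1235]
side key_tip [0.86] [377.6, 165.7] 300 [ 0.4488 -0.2115  0.1202] [ 0.4297 -0.3354  0.0918] [ 0.4856 -0.1863  0.1235]
side tray [0.95] [352.0, 250.4] 3397 [ 0.4727 -0.0128  0.005 ] [ 0.3807 -0.0672  0.0026] [0.5687 0.0449 0.0185]
side jar [0.82] [274.1, 287.1] 2048 [0.5752 0.2023 0.0725] [0.5508 0.1621 0.0105] [0.6062 0.213  0.1009]
side bottle none
side tip_box [0.85, 0.26] [270.9, 209.0] 539 [ 0.6715 -0.0578  0.0639] [ 0.6667 -0.0869  0.0055] [ 0.7169 -0.0236  0.0675]
1.45
```

```bash
python3 - <<'E'
from h import *
np.set_printoptions(precision=4,suppress=True)
o=np.load('obs0.npz')
for n,box in [('scene',(405,215,495,305)),('side',(235,275,395,400))]:
    p=o[n+'_p'];x0,y0,x1,y1=box
    c=cv2.resize(p[y0:y1,x0:x1],None,fx=5,fy=5,interpolation=cv2.INTER_CUBIC)
    cv2.imwrite(f'pics/{n}_iso.png',c[:600,:800])
for n,box in [('scene',(200,110,330,225)),('side',(300,80,430,225))]:
    p=o[n+'_p'];x0,y0,x1,y1=box
    c=cv2.resize(p[y0:y1,x0:x1],None,fx=4,fy=4,interpolation=cv2.INTER_CUBIC)
    cv2.imwrite(f'pics/{n}_cen.png',c[:600,:800])
for n in ['scene','side']:
    p=o[n+'_p'].astype(int);T=o[n+'_T'];d=o[n+'_d']
    b,g,r=p[...,0],p[...,1],p[...,2]
    iso=cv2.dilate((o[n+'_isolator']|o[n+'_lever']).astype(np.uint8),np.ones((9,9)))>0
    red=iso&(r>110)&(g<60)&(b<60)
    C,px=cloud(n,T,d,red)
    top=C[np.abs(C[:,2]-.111)<.004]
    print(n,'red top', len(top), np.percentile(C[:,2],[1,25,50,75,99]))
    tab=C[(np.abs(C[:,2]-.091)<.004)]; print('tab',len(tab),tab.mean(0) if len(tab) else '')
    # bar direction by PCA on top
    np.save(f'red_{n}.npy',C)
    pl=iso&(r>140)&(g>110)&(b<80)
    C,px=cloud(n,T,d,pl); print('plate',len(C),np.median(C,0)); rect=cv2.minAreaRect(C[np.abs(C[:,2]-np.median(C[:,2]))<.006][:,:2].astype(np.float32)); print(rect)
    al=cloud(n,T,d,iso)[0]; t=al[(al[:,2]>.065)&(al[:,2]<.08)]; print('topface',cv2.minAreaRect(t[:,:2].astype(np.float32)))
    tr=cloud(n,T,d,o[n+'_tray'])[0]; t=tr[(tr[:,2]>.012)&(tr[:,2]<.022)];print('tray rim',cv2.minAreaRect(t[:,:2].astype(np.float32)), len(t))
    ce=cloud(n,T,d,o[n+'_centrifuge'])[0]; t=ce[(abs(ce[:,2]-.11)<.006)];print('cent top',cv2.minAreaRect(t[:,:2].astype(np.float32)), np.median(t[:,2]))
    ce=cloud(n,T,d,o[n+'_rotor_key'])[0]; t=ce[(abs(ce[:,2]-.122)<.005)];print('key',cv2.minAreaRect(t[:,:2].astype(np.float32)), np.median(t[:,2]),len(t))
E
```

```text
scene red top 315 [0.0887 0.1066 0.1084 0.1104 0.1133]
tab 74 [0.4554 0.2164 0.0912]
plate 688 [0.5159 0.3229 0.0766]
((0.4917331039905548, 0.30630263686180115), (0.10516592860221863, 0.10666289180517197), 78.05933380126953)
topface ((0.46859702467918396, 0.3115776479244232), (0.12254165858030319, 0.17512622475624084), 77.88408660888672)
tray rim ((0.47854262590408325, -0.014198165386915207), (0.20351511240005493, 0.11110995709896088), 2.7596590518951416) 331
cent top ((0.490328311920166, -0.2731153964996338), (0.1934604048728943, 0.23271091282367706), 88.38027954101562) 0.11041163122654651
key ((0.4384167790412903, -0.25870728492736816), (0.15291918814182281, 0.05746736377477646), 67.81724548339844) 0.12217103944816776 189
side red top 973 [0.0896 0.1073 0.1084 0.1102 0.112 ]
tab 175 [0.4465 0.2178 0.0907]
plate 2467 [0.4864 0.3321 0.0766]
((0.48981529474258423, 0.30793827772140503), (0.1062808707356453, 0.10567774623632431), 77.60516357421875)
topface ((0.4631710648536682, 0.3148912489414215), (0.12240003794431686, 0.17353752255439758), 77.74655151367188)
tray rim ((0.4744013547897339, -0.011836964637041092), (0.1982174664735794, 0.11409644782543182), 2.855278253555298) 679
cent top ((0.48762059211730957, -0.27078163623809814), (0.19480572640895844, 0.22669824957847595), 87.9769287109375) 0.1101396645406485
key ((0.4358358681201935, -0.2556336522102356), (0.1497797816991806, 0.05806833878159523), 67.93346405029297) 0.12140852542474523 203
```

View pics/scene_iso.png

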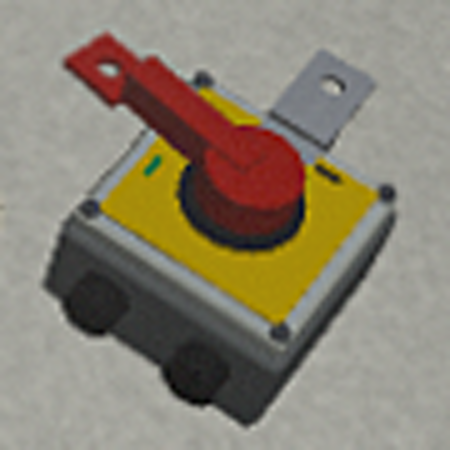

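View pics/side_iso.png

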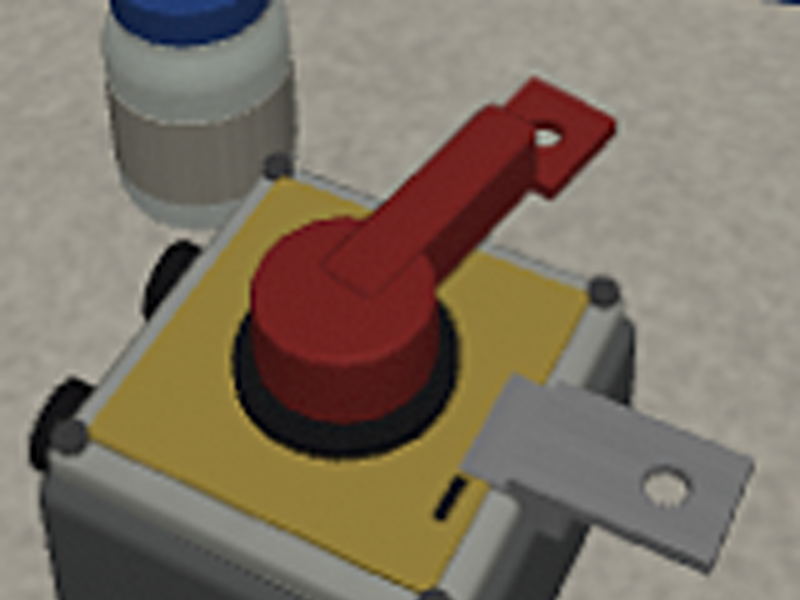

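View pics/scene_cen.png

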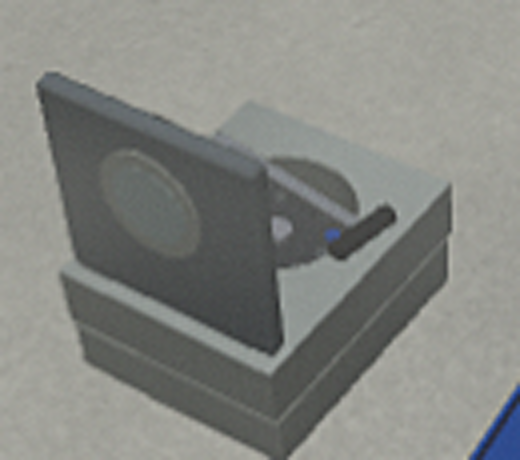

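View pics/side_cen.png

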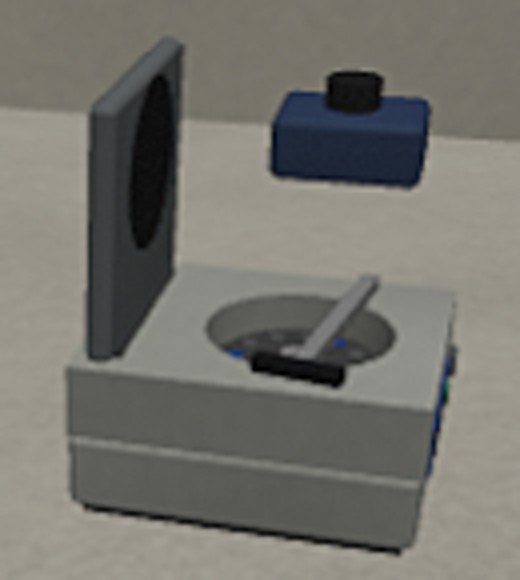

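```bash
python3 - <<'E'
from h import *
np.set_printoptions(precision=4,suppress=True)
o=np.load('obs0.npz')
Q={'scene':dict(hasp=(471.2,232.0),hh=(426.6,228.6)),'side':dict(hasp=(368,372),hh=(343.6,301.2))}
piv={}
for n in ['scene','side']:
    T=o[n+'_T']
    H=atz(n,T,[Q[n]['hasp']],.0825)[0]; hh=atz(n,T,[Q[n]['hh']],.091)[0]
    C=np.load(f'red_{n}.npy'); top=C[np.abs(C[:,2]-np.percentile(C[:,2],60))<.006]
    print(n,'hasp',H,'hh',hh)
    for piv in [np.array([.4917,.3063]),np.array([.4898,.3079])]:
        a=np.arctan2(*(H[:2]-piv)[::-1]);b=np.arctan2(*(hh[:2]-piv)[::-1])
        print(' piv',piv,'r',np.linalg.norm(H[:2]-piv),np.linalg.norm(hh[:2]-piv),'ang',np.degrees(a),np.degrees(b)%360,'lever',(b-a)%(2*np.pi))
    # key
    ck,px=cloud(n,T,o[n+'_d'],o[n+'_rotor_key']|o[n+'_key_tip']); 
    m=abs(ck[:,2]-np.median(ck[:,2]))<.006; ck=ck[m];px=px[m]
    p=o[n+'_p'][px[:,1],px[:,0]].astype(int).sum(1)
    bar=ck[p<150]; stem=ck[p>=220]
    print('bar',len(bar),cv2.minAreaRect(bar[:,:2].astype(np.float32)),'stem',len(stem),cv2.minAreaRect(stem[:,:2].astype(np.float32)))
    v=cv2.fitLine(stem[:,:2].astype(np.float32),cv2.DIST_HUBER,0,.01,.01).ravel(); 
    u=v[:2]*np.sign(v[1]); print('stem line',np.degrees(np.arctan2(u[1],u[0])),v[2:]); t=(ck[:,:2]-v[2:])@u; print('ext',np.percentile(t,[0,1,99,100])); org=v[2:]+u*(np.percentile(t,99.5)-.068); print('origin',org,'tip-based',v[2:]+u*(np.percentile(t,.5)+.096), 'z',np.median(ck[:,2]))
    # lid
    c=cloud(n,T,o[n+'_d'],o[n+'_cover'])[0]; c=c[(c[:,2]>.13)]; pr=c[:,[0,2]].astype(np.float32)
    print('lid',c.min(0),c.max(0), cv2.fitLine(pr,cv2.DIST_HUBER,0,.01,.01).ravel())
    j=cloud(n,T,o[n+'_d'],o[n+'_jar'])[0]; j=j[(j[:,2]>.097)&(j[:,2]<.104)]; print('jar top',cv2.minEnclosingCircle(j[:,:2].astype(np.float32)))
s=ctrl.get_state(); M=R.from_quat(s['tcp_rot']).as_matrix(); print(M)
E
```

```text
scene hasp [0.4009 0.3273 0.0825] hh [0.4569 0.2205 0.091 ]
 piv [0.4917 0.3063] r 0.09316293536938829 0.09259935314457991 ang 166.96056632421778 247.92610534391093 lever 1.413115236545588
 piv [0.4898 0.3079] r 0.09095795250301798 0.09339792130311028 ang 167.67242826020393 249.3752577162387 lever 1.4259833822032144
bar 0 ((0.0, 0.0), (0.0, 0.0), 0.0) stem 149 ((0.4582073390483856, -0.2714068293571472), (0.16117344796657562, 0.05365317687392235), 88.21417236328125)
stem line 77.384384 [ 0.4564 -0.2466]
ext [-0.1073 -0.1027  0.0558  0.0573]
origin [ 0.4539 -0.258 ] tip-based [ 0.4549 -0.2534] z 0.12175227561965041
lid [ 0.5719 -0.3643  0.13  ] [ 0.5978 -0.1842  0.2786] [ 0.0258 -0.9997  0.5926  0.206 ]
jar top ((0.5872454047203064, 0.1787613332271576), 0.029457269236445427)
side hasp [0.3955 0.3297 0.0825] hh [0.4501 0.2224 0.091 ]
 piv [0.4917 0.3063] r 0.09902797980407284 0.0937012597799669 ang 166.32218795880442 243.6179217539758 lever 1.3490650524707926
 piv [0.4898 0.3079] r 0.096809833805471 0.09432121943293807 ang 166.97638937007846 245.08391895329265 lever 1.363233561825961
bar 109 ((0.46027281880378723, -0.1944807767868042), (0.013687875121831894, 0.05830148980021477), 79.6900405883789) stem 116 ((0.4496273100376129, -0.26776787638664246), (0.1542782038450241, 0.04114671051502228), 88.80107879638672)
stem line 79.611855 [ 0.4453 -0.2627]
ext [-0.0835 -0.0815  0.076   0.0766]
origin [ 0.4468 -0.2546] tip-based [ 0.4477 -0.2494] z 0.12068527250052369
lid [ 0.5663 -0.3609  0.1301] [ 0.5902 -0.1796  0.2754] [ 0.0298 -0.9996  0.5725  0.2127]
jar top ((0.5825817584991455, 0.18072165548801422), 0.029357705265283585)
[[-0.9563 -0.      0.2925]
 [-0.2925  0.     -0.9563]
 [ 0.     -1.     -0.    ]]
```

```bash
cat >> h.py <<'E'
def pose(yaw,tilt=0):
    s,c=np.sin(np.radians(yaw)),np.cos(np.radians(yaw))
    return np.array([[s,0,c],[-c,0,s],[0,-1,0]])
def plan(wps,hand,vmax=.055,wmax=9.,start=None):
    """wps: list of (pos,yaw[,vmax]); prints rows"""
    import json
    s=ctrl.get_state(); p=np.array(s['eef_pos']); M=R.from_quat(s['tcp_rot']).as_matrix()
    rows=[]
    for w in wps:
        P=np.array(w[0],float); G=pose(w[1]); v=w[2] if len(w)>2 else vmax
        rv=R.from_matrix(M.T@G).as_rotvec()
        n=max(1,int(np.ceil(max(np.linalg.norm(P-p)/v,np.degrees(np.linalg.norm(rv))/wmax))))
        p0,M0=p.copy(),M.copy()
        for i in range(n):
            t=(i+1)/n; pt=p0+(P-p0)*t; Mt=M0@R.from_rotvec(rv*t).as_matrix()
            tr=np.round(M.T@(pt-p)/.3,3); ro=np.round(np.degrees(R.from_matrix(M.T@Mt).as_rotvec())/30,3)
            rows.append(dict(hand=hand,travel=[float(x)+0. for x in tr],rotation=[float(x)+0. for x in ro]))
            p=p+M@tr*.3; M=M@R.from_rotvec(np.radians(ro*30)).as_matrix()
    print(len(rows),'rows; end',p.round(4)); print('\n'.join(json.dumps(r)+',' for r in rows))
E
python3 - <<'E'
from h import *
plan([([.36,-.45,.34],-60),([.46,-.2,.35],-50),([.46,.1,.3],-30),([.466,.25,.23],-24)],.6)
E
```

```text
20 rows; end [0.466  0.2498 0.2299]
{"hand": 0.6, "travel": [-0.142, -0.056, -0.093], "rotation": [0.0, -0.087, 0.0]},
{"hand": 0.6, "travel": [-0.146, -0.056, -0.086], "rotation": [0.0, -0.086, 0.0]},
{"hand": 0.6, "travel": [-0.149, -0.055, -0.08], "rotation": [0.0, -0.087, 0.0]},
{"hand": 0.6, "travel": [-0.153, -0.056, -0.073], "rotation": [0.0, -0.086, 0.0]},
{"hand": 0.6, "travel": [-0.156, -0.056, -0.066], "rotation": [0.0, -0.087, 0.0]},
{"hand": 0.6, "travel": [-0.141, -0.007, -0.111], "rotation": [0.0, -0.067, 0.0]},
{"hand": 0.6, "travel": [-0.145, -0.006, -0.106], "rotation": [0.0, -0.066, 0.0]},
{"hand": 0.6, "travel": [-0.149, -0.007, -0.101], "rotation": [0.0, -0.067, 0.0]},
{"hand": 0.6, "travel": [-0.152, -0.007, -0.095], "rotation": [0.0, -0.067, 0.0]},
{"hand": 0.6, "travel": [-0.155, -0.006, -0.091], "rotation": [0.0, -0.066, 0.0]},
{"hand": 0.6, "travel": [-0.107, 0.028, -0.128], "rotation": [0.0, -0.111, 0.0]},
{"hand": 0.6, "travel": [-0.114, 0.027, -0.121], "rotation": [0.0, -0.111, 0.0]},
{"hand": 0.6, "travel": [-0.121, 0.028, -0.114], "rotation": [0.0, -0.112, 0.0]},
{"hand": 0.6, "travel": [-0.128, 0.028, -0.107], "rotation": [0.0, -0.111, 0.0]},
{"hand": 0.6, "travel": [-0.134, 0.028, -0.1], "rotation": [0.0, -0.111, 0.0]},
{"hand": 0.6, "travel": [-0.139, 0.027, -0.091], "rotation": [0.0, -0.111, 0.0]},
{"hand": 0.6, "travel": [-0.111, 0.058, -0.058], "rotation": [0.0, -0.05, 0.0]},
{"hand": 0.6, "travel": [-0.112, 0.059, -0.055], "rotation": [0.0, -0.05, 0.0]},
{"hand": 0.6, "travel": [-0.114, 0.058, -0.053], "rotation": [0.0, -0.05, 0.0]},
{"hand": 0.6, "travel": [-0.114, 0.059, -0.049], "rotation": [0.0, -0.05, 0.0]},
```

Emit:
arm_command([
  {"hand": 0.6,"travel": [-0.142,-0.056,-0.093],"rotation": [0,-0.087,0]},
  {"hand": 0.6,"travel": [-0.146,-0.056,-0.086],"rotation": [0,-0.086,0]},
  {"hand": 0.6,"travel": [-0.149,-0.055,-0.08],"rotation": [0,-0.087,0]},
  {"hand": 0.6,"travel": [-0.153,-0.056,-0.073],"rotation": [0,-0.086,0]},
  {"hand": 0.6,"travel": [-0.156,-0.056,-0.066],"rotation": [0,-0.087,0]},
  {"hand": 0.6,"travel": [-0.141,-0.007,-0.111],"rotation": [0,-0.067,0]},
  {"hand": 0.6,"travel": [-0.145,-0.006,-0.106],"rotation": [0,-0.066,0]},
  {"hand": 0.6,"travel": [-0.149,-0.007,-0.101],"rotation": [0,-0.067,0]},
])

```text
time: 2.45
eef_pos: [0.4236, -0.2921, 0.3493]
tcp_rot: [0.219, -0.671, 0.673, -0.221]
contact_force: [0.4, -0.5, 0.3]
opening: 0.6
```

```bash
python3 - <<'E'
from h import *
s=ctrl.get_state();print(s['time'],s['eef_pos'],s['qpos'],s['dq'])
plan([([.46,-.2,.35],-50),([.46,.1,.3],-30),([.466,.25,.23],-24)],.6)
E
```

```text
2.45 [ 0.4235952  -0.29210881  0.34930661] [-0.80200483 -0.13420718  1.85462944  0.00210208  1.41801283  0.13656457] [ 0.77769834 -0.29850238  0.23645114  0.00217126  0.05346437  0.48039004]
12 rows; end [0.466  0.25   0.2299]
{"hand": 0.6, "travel": [-0.14, -0.001, -0.088], "rotation": [-0.003, -0.063, -0.002]},
{"hand": 0.6, "travel": [-0.142, -0.001, -0.083], "rotation": [-0.003, -0.063, -0.003]},
{"hand": 0.6, "travel": [-0.107, 0.028, -0.128], "rotation": [0.0, -0.111, 0.0]},
{"hand": 0.6, "travel": [-0.114, 0.028, -0.121], "rotation": [0.0, -0.111, 0.0]},
{"hand": 0.6, "travel": [-0.122, 0.027, -0.115], "rotation": [0.0, -0.112, 0.0]},
{"hand": 0.6, "travel": [-0.127, 0.028, -0.107], "rotation": [0.0, -0.111, 0.0]},
{"hand": 0.6, "travel": [-0.134, 0.028, -0.099], "rotation": [0.0, -0.111, 0.0]},
{"hand": 0.6, "travel": [-0.139, 0.028, -0.092], "rotation": [0.001, -0.111, 0.0]},
{"hand": 0.6, "travel": [-0.111, 0.058, -0.058], "rotation": [0.0, -0.05, 0.0]},
{"hand": 0.6, "travel": [-0.112, 0.058, -0.055], "rotation": [0.0, -0.05, 0.0]},
{"hand": 0.6, "travel": [-0.114, 0.059, -0.053], "rotation": [0.0, -0.05, 0.0]},
{"hand": 0.6, "travel": [-0.115, 0.058, -0.049], "rotation": [0.0, -0.05, 0.0]},
```

Tracking is accurate, with only a small lag.

Emit:
arm_command([
  {"hand": 0.6,"travel": [-0.14,0,-0.088],"rotation": [-0.003,-0.063,-0.002]},
  {"hand": 0.6,"travel": [-0.142,0,-0.083],"rotation": [-0.003,-0.063,-0.003]},
  {"hand": 0.6,"travel": [-0.107,0.028,-0.128],"rotation": [0,-0.111,0]},
  {"hand": 0.6,"travel": [-0.114,0.028,-0.121],"rotation": [0,-0.111,0]},
  {"hand": 0.6,"travel": [-0.122,0.027,-0.115],"rotation": [0,-0.112,0]},
  {"hand": 0.6,"travel": [-0.127,0.028,-0.107],"rotation": [0,-0.111,0]},
  {"hand": 0.6,"travel": [-0.134,0.028,-0.099],"rotation": [0,-0.111,0]},
  {"hand": 0.6,"travel": [-0.139,0.028,-0.092],"rotation": [0,-0.111,0]},
  {"hand": 0.6,"travel": [-0.111,0.058,-0.058],"rotation": [0,-0.05,0]},
  {"hand": 0.6,"travel": [-0.112,0.058,-0.055],"rotation": [0,-0.05,0]},
  {"hand": 0.6,"travel": [-0.114,0.059,-0.053],"rotation": [0,-0.05,0]},
  {"hand": 0.6,"travel": [-0.115,0.058,-0.049],"rotation": [0,-0.05,0]},
  {"hand": 0.6,"travel": [0,0,0],"rotation": [0,0,0]},
])

```text
time: 4.08
eef_pos: [0.4618, 0.271, 0.2294]
tcp_rot: [0.389, -0.585, 0.592, -0.395]
contact_force: [-0.1, 0.1, 0.2]
opening: 0.599
```

```bash
python3 - <<'E'
from h import *
np.set_printoptions(precision=4,suppress=True)
s=ctrl.get_state();print(s['time'],s['eef_pos'],s['qpos'],R.from_quat(s['tcp_rot']).as_matrix())
T=world_from_cam('wrist');p,d=ctrl.read_camera('wrist');cv2.imwrite('pics/wrist1.png',p)
np.savez('obs1.npz',T=T,p=p,d=d)
m=ctrl.masks_of('wrist','lever')
for x in m:
    C,_=cloud('wrist',T,d,x['region']); print(x['score'],x['at'],np.median(C,0))
E
```

```text
4.075 [0.4618 0.271  0.2294] [ 0.344  -0.0027  1.9498 -0.0074  1.1833  0.7424] [[-0.3853  0.0128  0.9227]
 [-0.9228 -0.0027 -0.3853]
 [-0.0025 -0.9999  0.0128]]
0.78 [332.7, 167.9] [0.4794 0.293  0.108 ]
```

View pics/wrist1.png

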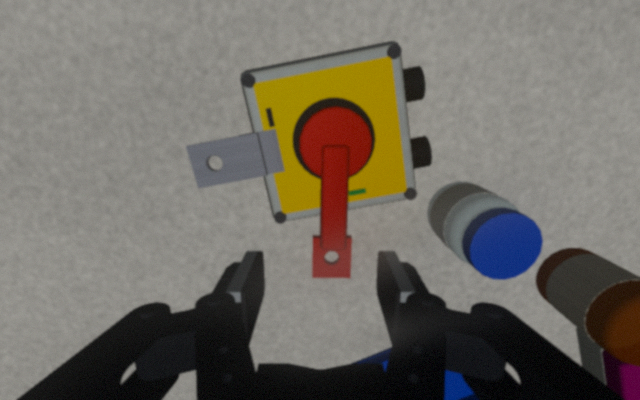

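```bash
python3 - <<'E'
from h import *
np.set_printoptions(precision=4,suppress=True)
o=np.load('obs1.npz');T=o['T'];p=o['p'].astype(int);d=o['d']
H=atz('wrist',T,[(215.5,162.5)],.0825)[0];hh=atz('wrist',T,[(332,256.5)],.091)[0]
b,g,r=p[...,0],p[...,1],p[...,2]
pl=(r>150)&(g>130)&(b<80); pl[250:]=0
hull=cv2.convexHull(np.argwhere(pl)[:,::-1].astype(np.int32))
ctr=[(247,78),(394,49),(410,193),(280,216)]
C=atz('wrist',T,ctr,.076); print('screws',C[:,:2],C.mean(0))
print('depth plate',np.median(cloud('wrist',T,d,pl)[0],0)[2])
red=(r>100)&(g<50)&(b<50);red[300:]=0
c=cloud('wrist',T,d,red)[0]; print('red z',np.percentile(c[:,2],[5,50,95])); 
hub=np.zeros(red.shape,np.uint8);cv2.circle(hub,(337,140),40,1,-1)
cy,cx=np.nonzero(red&(hub>0)); (q,rad)=cv2.minEnclosingCircle(np.c_[cx,cy].astype(np.float32)); print(q,rad)
piv=atz('wrist',T,[q],.108)[0]
print('H',H,'hh',hh,'piv',piv, C.mean(0))
for P in (piv[:2],C.mean(0)[:2]):
    a=H[:2]-P;e=hh[:2]-P;print(np.hypot(*a),np.hypot(*e),np.degrees(np.arctan2(a[1],a[0])),np.degrees(np.arctan2(e[1],e[0]))%360)
E
```

```text
screws [[0.4484 0.3752]
 [0.5567 0.3519]
 [0.5332 0.2434]
 [0.4261 0.2669]] [0.4911 0.3093 0.076 ]
depth plate 0.07615591456468734
red z [0.1065 0.1085 0.1109]
(335.9705810546875, 143.55882263183594) 36.57341384887695
H [0.3995 0.328  0.0825] hh [0.4544 0.2223 0.091 ] piv [0.4914 0.3085 0.108 ] [0.4911 0.3093 0.076 ]
0.09389106458845682 0.09384063389540892 168.01217679259182 246.77666973605167
0.09345552802893962 0.09451411929428317 168.48546741595567 247.12871904126806
```

```bash
python3 - <<'E'
from h import *
plan([([.4658,.2487,.16],-23,.03),([.4658,.2487,.125],-23,.015),([.4658,.2487,.112],-23,.007)],.6)
E
```

```text
8 rows; end [0.4657 0.2487 0.1119]
{"hand": 0.6, "travel": [0.02, 0.079, 0.011], "rotation": [-0.01, 0.002, -0.003]},
{"hand": 0.6, "travel": [0.021, 0.08, 0.011], "rotation": [-0.01, 0.002, -0.002]},
{"hand": 0.6, "travel": [0.02, 0.079, 0.011], "rotation": [-0.01, 0.002, -0.003]},
{"hand": 0.6, "travel": [0.0, 0.039, 0.0], "rotation": [0.0, 0.0, 0.0]},
{"hand": 0.6, "travel": [0.0, 0.039, 0.0], "rotation": [0.0, 0.0, 0.0]},
{"hand": 0.6, "travel": [0.0, 0.038, 0.0], "rotation": [0.0, 0.0, 0.0]},
{"hand": 0.6, "travel": [0.0, 0.022, 0.0], "rotation": [0.0, 0.0, 0.0]},
{"hand": 0.6, "travel": [0.0, 0.022, 0.0], "rotation": [0.0, 0.0, 0.0]},
```

Emit:
arm_command([
  {"hand": 0.6,"travel": [0.02,0.079,0.011],"rotation": [-0.01,0.002,-0.003]},
  {"hand": 0.6,"travel": [0.021,0.08,0.011],"rotation": [-0.01,0.002,-0.002]},
  {"hand": 0.6,"travel": [0.02,0.079,0.011],"rotation": [-0.01,0.002,-0.003]},
  {"hand": 0.6,"travel": [0,0.039,0],"rotation": [0,0,0]},
  {"hand": 0.6,"travel": [0,0.039,0],"rotation": [0,0,0]},
  {"hand": 0.6,"travel": [0,0,0],"rotation": [0,0,0]},
])

```text
time: 4.92
eef_pos: [0.471, 0.2445, 0.1412]
tcp_rot: [0.384, -0.589, 0.593, -0.392]
contact_force: [0.5, 0.0, -0.3]
opening: 0.598
```

```bash
python3 - <<'E'
from h import *
s=ctrl.get_state();print(s['time'],s['eef_pos'],R.from_quat(s['tcp_rot']).as_matrix().round(3),s['contact_force'])
p,d=ctrl.read_camera('wrist');cv2.imwrite('pics/wrist2.png',p)
plan([([.4658,.2487,.112],-23,.01)],.6)
E
```

```text
4.925 [0.47101708 0.24449927 0.14118635] [[-0.397  0.013  0.918]
 [-0.918  0.003 -0.397]
 [-0.008 -1.     0.011]] [ 0.47830664  0.01009099 -0.27419299]
4 rows; end [0.4657 0.2487 0.1119]
{"hand": 0.6, "travel": [-0.001, 0.025, -0.006], "rotation": [-0.006, -0.003, -0.004]},
{"hand": 0.6, "travel": [-0.001, 0.025, -0.006], "rotation": [-0.005, -0.004, -0.004]},
{"hand": 0.6, "travel": [-0.001, 0.025, -0.006], "rotation": [-0.006, -0.003, -0.004]},
{"hand": 0.6, "travel": [-0.001, 0.025, -0.006], "rotation": [-0.006, -0.003, -0.004]},
```

View pics/wrist2.png

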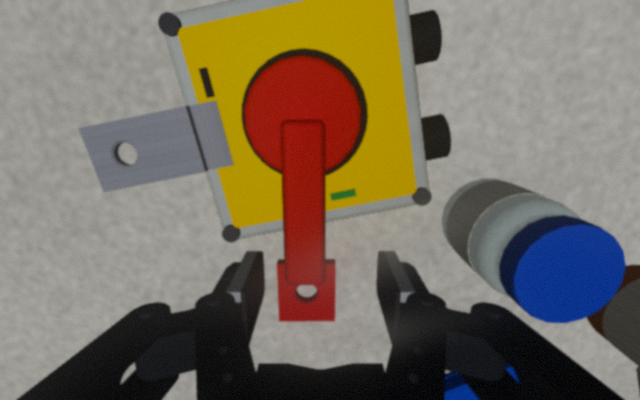

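The handle bar sits between the open pads, which are at columns 255 and 385. The bar is near column 305, about 5 mm off centre. I'll lower, correct the offset and close gently.

Emit:
arm_command([
  {"hand": 0.6,"travel": [0,0.025,-0.006],"rotation": [-0.006,-0.003,-0.004]},
  {"hand": 0.6,"travel": [0,0.025,-0.006],"rotation": [-0.006,-0.003,-0.004]},
  {"hand": 0.6,"travel": [0,0.025,-0.006],"rotation": [-0.006,-0.003,-0.004]},
  {"hand": 0.6,"travel": [0,0.02,-0.003],"rotation": [-0.006,-0.003,-0.004]},
  {"hand": 0.6,"travel": [0,0,0],"rotation": [0,0,0]},
])

```text
time: 5.6
eef_pos: [0.4663, 0.2483, 0.1128]
tcp_rot: [-0.39, 0.59, -0.589, 0.391]
contact_force: [0.1, 0.5, -0.0]
opening: 0.6
```

Emit:
arm_command([
  {"hand": 0.15,"travel": [0,0,0],"rotation": [0,0,0]},
  {"hand": 0.15,"travel": [0,0,0],"rotation": [0,0,0]},
  {"hand": 0.15,"travel": [0,0,0],"rotation": [0,0,0]},
  {"hand": 0.15,"travel": [0,0,0],"rotation": [0,0,0]},
], grip_force=25)

```text
time: 6.1
eef_pos: [0.4659, 0.2484, 0.1132]
tcp_rot: [-0.391, 0.589, -0.589, 0.391]
contact_force: [-0.3, 0.1, -0.6]
opening: 0.231
```

```bash
python3 - <<'E'
from h import *
s=ctrl.get_state();print(s['time'],s['eef_pos'],R.from_quat(s['tcp_rot']).as_matrix().round(3),s['contact_force'],s['opening'])
E
```

```text
6.1 [0.46592429 0.24844061 0.11315493] [[-0.388 -0.     0.922]
 [-0.922  0.001 -0.388]
 [-0.001 -1.    -0.   ]] [-0.30366936  0.13311414 -0.6141139 ] 0.23080646033286248
```

```bash
cat >> h.py <<'E'
PIV=np.array([.4912,.3085])
def arc(a0,a1,n,z,r=.065):
    return [([PIV[0]+r*np.cos(np.radians(a)),PIV[1]+r*np.sin(np.radians(a)),z],a-270,1.) for a in np.linspace(a0,a1,n+1)[1:]]
E
python3 - <<'E'
from h import *
plan(arc(247,201,7,.113),.15)
E
```

```text
7 rows; end [0.4304 0.2851 0.1129]
{"hand": 0.15, "travel": [-0.002, 0.001, -0.025], "rotation": [0.001, 0.225, -0.001]},
{"hand": 0.15, "travel": [-0.001, 0.0, -0.025], "rotation": [0.0, 0.219, 0.0]},
{"hand": 0.15, "travel": [-0.002, 0.0, -0.025], "rotation": [0.0, 0.219, 0.0]},
{"hand": 0.15, "travel": [-0.001, 0.0, -0.025], "rotation": [0.0, 0.219, 0.0]},
{"hand": 0.15, "travel": [-0.002, 0.0, -0.025], "rotation": [0.0, 0.219, 0.0]},
{"hand": 0.15, "travel": [-0.001, 0.0, -0.024], "rotation": [0.0, 0.219, 0.0]},
{"hand": 0.15, "travel": [-0.001, 0.0, -0.025], "rotation": [0.0, 0.219, 0.0]},
```

Emit:
arm_command([
  {"hand": 0.15,"travel": [-0.0015,0,-0.025],"rotation": [0,0.22,0]},
  {"hand": 0.15,"travel": [-0.0015,0,-0.025],"rotation": [0,0.22,0]},
  {"hand": 0.15,"travel": [-0.0015,0,-0.025],"rotation": [0,0.22,0]},
  {"hand": 0.15,"travel": [-0.0015,0,-0.025],"rotation": [0,0.22,0]},
  {"hand": 0.15,"travel": [0,0,0],"rotation": [0,0,0]},
])

```text
time: 6.72
eef_pos: [0.4412, 0.2664, 0.1131]
tcp_rot: [-0.243, 0.664, -0.664, 0.243]
contact_force: [-1.1, 1.9, -0.1]
opening: 0.231
```

```bash
cat >> h.py <<'E'
def st():
    s=ctrl.get_state();M=R.from_quat(s['tcp_rot']).as_matrix();e=s['eef_pos'][:2]-PIV
    print('t',round(s['time'],2),'p',s['eef_pos'].round(4),'yaw',np.degrees(np.arctan2(M[1,2],M[0,2])).round(2),'down',M[:,1].round(3),'F',s['contact_force'].round(1),'tau',s['wrist_torque'].round(2),'op',s['opening'].round(3),'q6',s['qpos'][5].round(2),'r/ang',np.hypot(*e).round(4),(np.degrees(np.arctan2(e[1],e[0]))%360).round(2))
E
python3 - <<'E'
from h import *
st()
E
```

```text
Traceback (most recent call last):
  File "h.py", line 48, in st
    print('t',round(s['time'],2),'p',s['eef_pos'].round(4),'yaw',np.degrees(np.arctan2(M[1,2],M[0,2])).round(2),'down',M[:,1].round(3),'F',s['contact_force'].round(1),'tau',s['wrist_torque'].round(2),'op',s['opening'].round(3),'q6',s['qpos'][5].round(2),'r/ang',np.hypot(*e).round(4),(np.degrees(np.arctan2(e[1],e[0]))%360).round(2))
                                                                                                                                                                                                             ^^^^^^^^^^^^^^^^^^
AttributeError: 'float' object has no attribute 'round'
```

```bash
sed -i "s/s\['opening'\].round(3)/round(s['opening'],3)/" h.py
python3 - <<'E'
from h import *
st()
plan(arc(220,168,8,.113),.15)
E
```

```text
t 6.72 p [0.4412 0.2664 0.1131] yaw -49.82 down [ 0.  0. -1.] F [-1.1  1.9 -0.1] tau [ 0.3   0.27 -0.2 ] op 0.231 q6 1.22 r/ang 0.0653 220.09
8 rows; end [0.4276 0.3222 0.1131]
{"hand": 0.15, "travel": [-0.003, 0.0, -0.025], "rotation": [0.0, 0.223, 0.0]},
{"hand": 0.15, "travel": [-0.001, 0.0, -0.024], "rotation": [0.0, 0.216, 0.0]},
{"hand": 0.15, "travel": [-0.001, 0.0, -0.025], "rotation": [0.0, 0.217, 0.0]},
{"hand": 0.15, "travel": [-0.002, 0.0, -0.024], "rotation": [0.0, 0.217, 0.0]},
{"hand": 0.15, "travel": [-0.001, 0.0, -0.025], "rotation": [0.0, 0.216, 0.0]},
{"hand": 0.15, "travel": [-0.001, 0.0, -0.024], "rotation": [0.0, 0.217, 0.0]},
{"hand": 0.15, "travel": [-0.002, 0.0, -0.025], "rotation": [0.0, 0.217, 0.0]},
{"hand": 0.15, "travel": [-0.001, 0.0, -0.025], "rotation": [0.001, 0.216, 0.0]},
```

Tracking is very good. I'll finish just short of off, taper the speed and then measure.

Emit:
arm_command([
  {"hand": 0.15,"travel": [-0.002,0,-0.025],"rotation": [0,0.22,0]},
  {"hand": 0.15,"travel": [-0.0015,0,-0.0245],"rotation": [0,0.217,0]},
  {"hand": 0.15,"travel": [-0.0015,0,-0.0245],"rotation": [0,0.217,0]},
  {"hand": 0.15,"travel": [-0.0015,0,-0.0245],"rotation": [0,0.217,0]},
  {"hand": 0.15,"travel": [-0.0015,0,-0.0245],"rotation": [0,0.217,0]},
  {"hand": 0.15,"travel": [-0.0015,0,-0.0245],"rotation": [0,0.217,0]},
  {"hand": 0.15,"travel": [-0.0015,0,-0.0245],"rotation": [0,0.217,0]},
  {"hand": 0.15,"travel": [0,0,0],"rotation": [0,0,0]},
])

```text
time: 7.72
eef_pos: [0.4263, 0.3145, 0.1132]
tcp_rot: [-0.034, -0.706, 0.707, 0.035]
contact_force: [-1.7, 2.4, -1.7]
opening: 0.228
```

```bash
python3 - <<'E'
from h import *
st()
plan(arc(174,168,1,.113),.15)
for n in ['wrist','side']:
    p,d=ctrl.read_camera(n);cv2.imwrite(f'pics/{n}3.png',p)
cv2.imwrite('pics/side3c.png',cv2.resize(p[270:400,235:400],None,fx=4,fy=4,interpolation=cv2.INTER_CUBIC))
E
```

```text
t 7.72 p [0.4263 0.3145 0.1132] yaw -95.61 down [-0.002 -0.002 -1.   ] F [-1.7  2.4 -1.7] tau [ 0.47  0.04 -0.25] op 0.228 q6 2.11 r/ang 0.0652 174.73
1 rows; end [0.4276 0.3219 0.1129]
{"hand": 0.15, "travel": [-0.002, 0.001, -0.025], "rotation": [-0.004, 0.213, 0.004]},
```

View pics/wrist3.png

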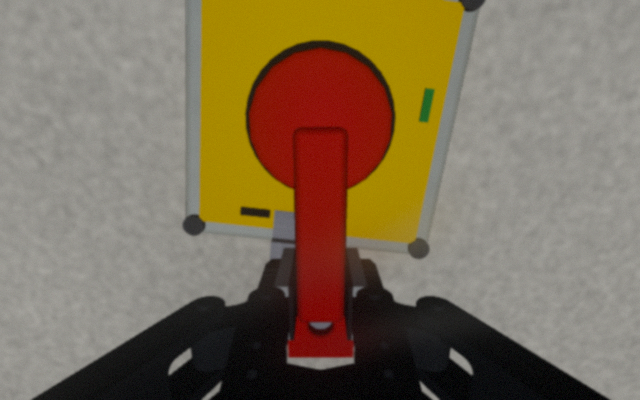

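View pics/side3c.png

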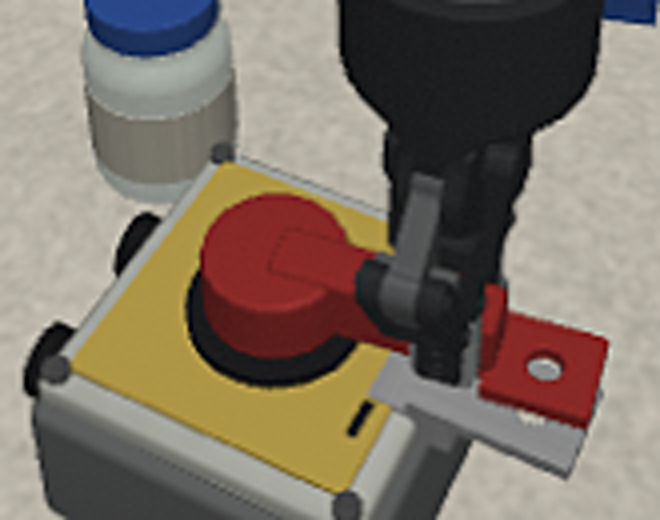

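Emit:
arm_command([
  {"hand": 0.15,"travel": [-0.001,0,-0.0125],"rotation": [-0.002,0.107,0.002]},
  {"hand": 0.15,"travel": [-0.001,0,-0.0125],"rotation": [-0.002,0.107,0.002]},
  {"hand": 0.15,"travel": [0,0,0],"rotation": [0,0,0]},
])

```text
time: 8.2
eef_pos: [0.4272, 0.321, 0.1132]
tcp_rot: [-0.071, -0.703, 0.704, 0.073]
contact_force: [-1.6, 3.9, -1.2]
opening: 0.228
```

```bash
python3 - <<'E'
from h import *
st()
p,d=ctrl.read_camera('side')
cv2.imwrite('pics/side4c.png',cv2.resize(p[270:400,235:400],None,fx=4,fy=4,interpolation=cv2.INTER_CUBIC))
E
```

```text
t 8.2 p [0.4272 0.321  0.1132] yaw -101.69 down [-0.002 -0.001 -1.   ] F [-1.6  3.9 -1.2] tau [0.67 0.14 0.01] op 0.228 q6 2.23 r/ang 0.0652 168.97
```

View pics/side4c.png

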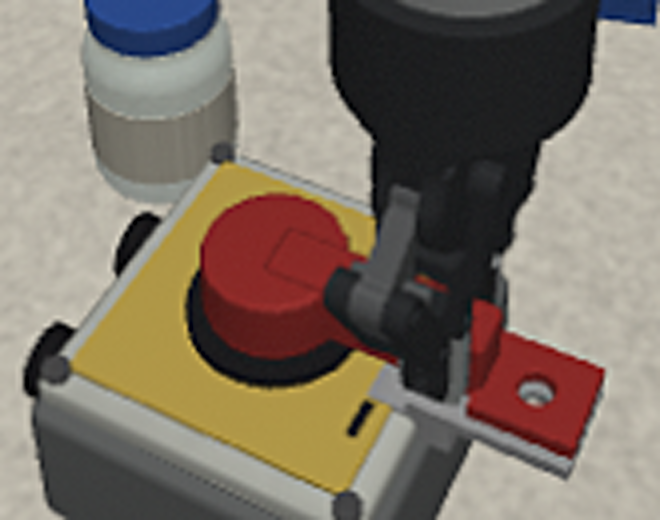

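```bash
python3 - <<'E'
from h import *
T=world_from_cam('side')
print(atz('side',T,[(368,372)],.0825)[0], atz('side',T,[(235+537.5/4-.4,270+392/4-.4)],.091)[0])
plan([([.4272,.321,.15],-101.7,.025),([.4272,.321,.25],-101.7,.05)],.5)
E
```

```text
[0.39548038 0.32971634 0.0825    ] [0.39480661 0.3291694  0.091     ]
4 rows; end [0.4273 0.321  0.25  ]
{"hand": 0.5, "travel": [0.0, -0.061, 0.0], "rotation": [-0.001, 0.0, 0.002]},
{"hand": 0.5, "travel": [0.0, -0.062, 0.0], "rotation": [-0.001, 0.0, 0.001]},
{"hand": 0.5, "travel": [0.0, -0.167, 0.0], "rotation": [0.0, 0.0, 0.0]},
{"hand": 0.5, "travel": [0.0, -0.166, 0.0], "rotation": [0.0, 0.0, 0.0]},
```

Emit:
arm_command([
  {"hand": 0.5,"travel": [0,0,0],"rotation": [0,0,0]},
  {"hand": 0.5,"travel": [0,0,0],"rotation": [0,0,0]},
  {"hand": 0.5,"travel": [0,0,0],"rotation": [0,0,0]},
  {"hand": 0.5,"travel": [0,-0.08,0],"rotation": [0,0,0]},
  {"hand": 0.5,"travel": [0,-0.1,0],"rotation": [0,0,0]},
  {"hand": 0.5,"travel": [-0.05,-0.12,0],"rotation": [0,0,0]},
  {"hand": 0.5,"travel": [-0.06,-0.1,0],"rotation": [0,0,0]},
  {"hand": 0.5,"travel": [0,0,0],"rotation": [0,0,0]},
])

```text
time: 9.25
eef_pos: [0.4614, 0.312, 0.2362]
tcp_rot: [-0.071, -0.702, 0.705, 0.071]
contact_force: [-0.1, 0.2, -0.0]
opening: 0.502
```

```bash
python3 - <<'E'
from h import *
st()
T=world_from_cam('wrist');p,d=ctrl.read_camera('wrist');cv2.imwrite('pics/wrist5.png',p)
np.savez('obs5.npz',T=T,p=p,d=d)
p,d=ctrl.read_camera('side')
cv2.imwrite('pics/side5c.png',cv2.resize(p[270:400,235:400],None,fx=4,fy=4,interpolation=cv2.INTER_CUBIC))
E
```

```text
t 9.25 p [0.4614 0.312  0.2362] yaw -101.56 down [-0.001 -0.005 -1.   ] F [-0.1  0.2 -0. ] tau [ 0.06 -0.04 -0.06] op 0.502 q6 2.19 r/ang 0.03 173.35
```

View pics/wrist5.png

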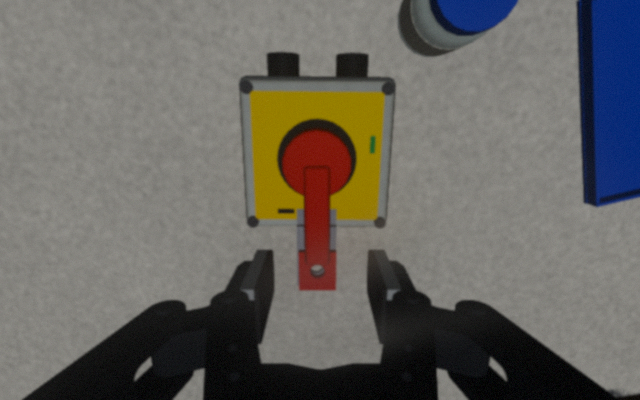

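View pics/side5c.png

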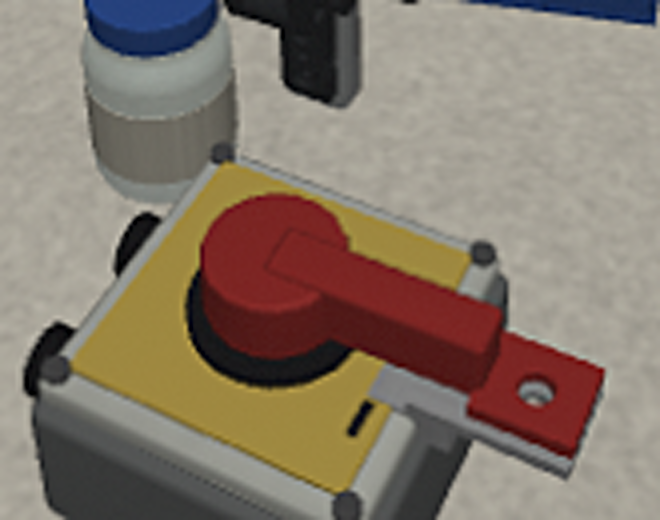

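```bash
python3 - <<'E'
from h import *
np.set_printoptions(precision=4,suppress=True)
o=np.load('obs5.npz');T=o['T'];p=o['p']
c=p[60:320,220:420]; cv2.imwrite('pics/w5c.png',cv2.resize(c,None,fx=2.3*1.3,fy=2.3,interpolation=cv2.INTER_CUBIC) if 0 else cv2.resize(p[190:300,270:370],None,fx=5,fy=5,interpolation=cv2.INTER_CUBIC))
S=atz('wrist',T,[(246,87),(388,88),(379,222),(253,221)],.076)[:,:2];print(S,S.mean(0))
ax=(S[2]+S[3]-S[0]-S[1]);print('axis deg',np.degrees(np.arctan2(ax[1],ax[0])))
hh=atz('wrist',T,[(317.5,270)],.091)[0][:2];e=hh-S.mean(0);print('hh',hh,np.hypot(*e),np.degrees(np.arctan2(e[1],e[0])))
E
```

```text
[[0.5558 0.3503]
 [0.5332 0.2429]
 [0.4259 0.2662]
 [0.4487 0.3728]] [0.4909 0.3081]
axis deg 167.92239708284131
hh [0.3992 0.3261] 0.0934570818105049 168.89676295432048
```

View pics/w5c.png

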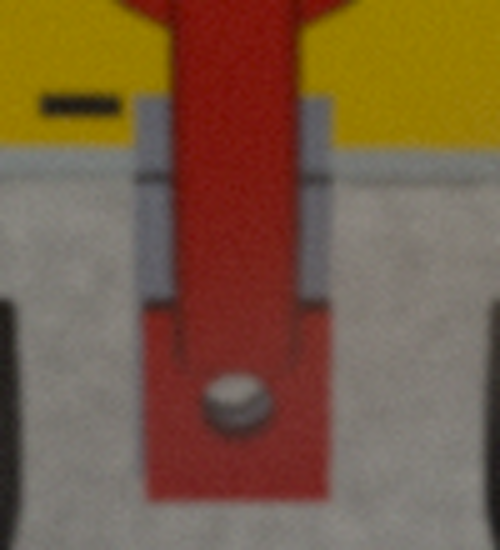

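```bash
python3 - <<'E'
from h import *
plan([([.46,.03,.26],-55),([.4504,-.235,.26],-10)],.6)
E
```

```text
11 rows; end [ 0.4504 -0.2349  0.2599]
{"hand": 0.6, "travel": [-0.032, -0.014, 0.153], "rotation": [-0.002, -0.258, 0.003]},
{"hand": 0.6, "travel": [-0.011, -0.014, 0.156], "rotation": [-0.002, -0.259, 0.003]},
{"hand": 0.6, "travel": [0.011, -0.015, 0.156], "rotation": [-0.002, -0.258, 0.003]},
{"hand": 0.6, "travel": [0.031, -0.014, 0.154], "rotation": [-0.002, -0.259, 0.003]},
{"hand": 0.6, "travel": [0.051, -0.015, 0.147], "rotation": [-0.002, -0.258, 0.003]},
{"hand": 0.6, "travel": [0.071, -0.015, 0.14], "rotation": [-0.002, -0.259, 0.003]},
{"hand": 0.6, "travel": [0.107, 0.0, 0.141], "rotation": [0.0, -0.3, 0.0]},
{"hand": 0.6, "travel": [0.127, 0.0, 0.123], "rotation": [0.0, -0.3, 0.0]},
{"hand": 0.6, "travel": [0.145, 0.0, 0.101], "rotation": [0.0, -0.3, 0.0]},
{"hand": 0.6, "travel": [0.159, 0.0, 0.077], "rotation": [0.0, -0.3, 0.0]},
{"hand": 0.6, "travel": [0.169, 0.0, 0.051], "rotation": [0.0, -0.3, 0.0]},
```

Emit:
arm_command([
  {"hand": 0.6,"travel": [-0.032,-0.014,0.153],"rotation": [-0.002,-0.258,0.003]},
  {"hand": 0.6,"travel": [-0.011,-0.014,0.156],"rotation": [-0.002,-0.259,0.003]},
  {"hand": 0.6,"travel": [0.011,-0.015,0.156],"rotation": [-0.002,-0.258,0.003]},
  {"hand": 0.6,"travel": [0.031,-0.014,0.154],"rotation": [-0.002,-0.259,0.003]},
  {"hand": 0.6,"travel": [0.051,-0.015,0.147],"rotation": [-0.002,-0.258,0.003]},
  {"hand": 0.6,"travel": [0.071,-0.015,0.14],"rotation": [-0.002,-0.259,0.003]},
  {"hand": 0.6,"travel": [0.107,0,0.141],"rotation": [0,-0.3,0]},
  {"hand": 0.6,"travel": [0.127,0,0.123],"rotation": [0,-0.3,0]},
  {"hand": 0.6,"travel": [0.145,0,0.101],"rotation": [0,-0.3,0]},
  {"hand": 0.6,"travel": [0.145,0,0.07],"rotation": [0,-0.3,0]},
  {"hand": 0.6,"travel": [0.08,0,0.03],"rotation": [0,-0.2,0]},
  {"hand": 0.6,"travel": [0.02,0,0.01],"rotation": [0,-0.05,0]},
  {"hand": 0.6,"travel": [0,0,0],"rotation": [0,0,0]},
])

```text
time: 10.98
eef_pos: [0.4493, -0.2157, 0.2274]
tcp_rot: [-0.473, 0.549, -0.519, 0.453]
contact_force: [0.2, 0.2, -0.5]
opening: 0.602
```

```bash
python3 - <<'E'
from h import *
np.set_printoptions(precision=4,suppress=True)
st()
T=world_from_cam('wrist');p,d=ctrl.read_camera('wrist');cv2.imwrite('pics/wrist6.png',p)
out=dict(T=T,p=p,d=d)
m=ctrl.masks_of('wrist','rotor_key')
for i,x in enumerate(m):
    out[f'm{i}']=x['region']
    C,px=cloud('wrist',T,d,x['region']); z=np.median(C[:,2]); k=abs(C[:,2]-z)<.006; 
    r=cv2.minAreaRect(C[k][:,:2].astype(np.float32)); print(x['score'],x['at'],k.sum(),z,r)
np.savez('obs6.npz',**out)
E
```

```text
t 10.97 p [ 0.4493 -0.2157  0.2274] yaw -8.13 down [-0.05   0.013 -0.999] F [ 0.2  0.2 -0.5] tau [ 0.02  0.   -0.04] op 0.602 q6 -0.49 r/ang 0.5259 265.43
0.91 [336.5, 223.5] 4616 0.12089181942395802 ((0.45088833570480347, -0.26789671182632446), (0.15873271226882935, 0.0593995526432991), 80.52654266357422)
```

View pics/wrist6.png

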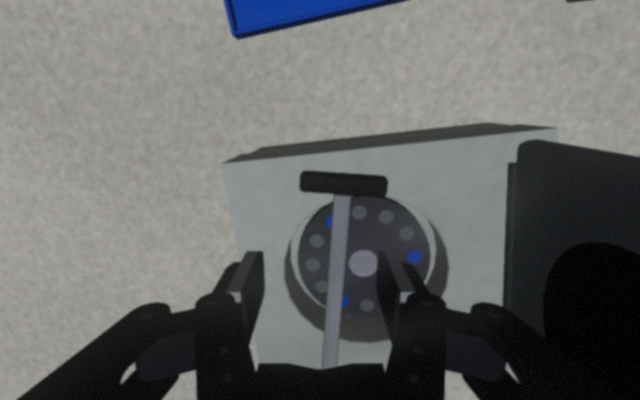

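```bash
python3 - <<'E'
from h import *
np.set_printoptions(precision=4,suppress=True)
o=np.load('obs6.npz');T=o['T'];d=o['d']
P,px=cloud('wrist',T,d,o['m0']); z=np.median(P[:,2]);P=P[abs(P[:,2]-z)<.005]
X=P[:,:2]; ang=np.radians(80)
for it in range(5):
    u=np.array([np.cos(ang),np.sin(ang)]);t=X@u; hi=np.percentile(t,99.7)
    st_=X[(t<hi-.02)]; v=cv2.fitLine(st_.astype(np.float32),cv2.DIST_HUBER,0,.01,.01).ravel(); w=v[:2]*np.sign(v[1]); ang=np.arctan2(w[1],w[0])
u=w;t=(X-v[2:])@u; bar=X[t>np.percentile(t,99.7)-.012]; n=np.array([-u[1],u[0]])
print('ang',np.degrees(ang),'ext',t.min(),t.max(),'origin',v[2:]+u*(np.percentile(t,99.7)-.068),'bar centre',bar.mean(0), bar.mean(0)-.061*u,'barwidth',np.ptp(bar@n),'z',z)
# ray check: bar far edge mid px (344,172)top; stem
print(atz('wrist',T,[(344,174)],.122))
plan([([.4485,-.2525,.17],-10,.03)],.5)
E
```

```text
ang 78.61918 ext -0.07524310867333679 0.08299218392836998 origin [ 0.4505 -0.2572] bar centre [ 0.4628 -0.196 ] [ 0.4508 -0.2558] barwidth 0.05959530400148233 z 0.12089181942395802
[[ 0.464  -0.1895  0.122 ]]
3 rows; end [ 0.4485 -0.2524  0.17  ]
{"hand": 0.5, "travel": [0.042, 0.064, 0.008], "rotation": [0.032, 0.021, -0.003]},
{"hand": 0.5, "travel": [0.041, 0.064, 0.007], "rotation": [0.032, 0.022, -0.003]},
{"hand": 0.5, "travel": [0.041, 0.064, 0.007], "rotation": [0.033, 0.021, -0.003]},
```

```bash
python3 - <<'E'
from h import *
plan([([.4506,-.2566,.165],-11,.025),([.4506,-.2566,.134],-11,.012)],.5)
E
```

```text
7 rows; end [ 0.4505 -0.2567  0.1339]
{"hand": 0.5, "travel": [0.034, 0.052, 0.008], "rotation": [0.024, 0.024, -0.002]},
{"hand": 0.5, "travel": [0.035, 0.052, 0.009], "rotation": [0.024, 0.025, -0.002]},
{"hand": 0.5, "travel": [0.034, 0.052, 0.007], "rotation": [0.025, 0.024, -0.002]},
{"hand": 0.5, "travel": [0.034, 0.052, 0.008], "rotation": [0.024, 0.024, -0.002]},
{"hand": 0.5, "travel": [0.0, 0.035, 0.0], "rotation": [0.0, 0.0, 0.0]},
{"hand": 0.5, "travel": [0.0, 0.034, 0.0], "rotation": [0.0, 0.0, 0.0]},
{"hand": 0.5, "travel": [0.0, 0.035, 0.0], "rotation": [0.0, 0.0, 0.0]},
```

Emit:
arm_command([
  {"hand": 0.5,"travel": [0.034,0.052,0.008],"rotation": [0.024,0.024,-0.002]},
  {"hand": 0.5,"travel": [0.035,0.052,0.008],"rotation": [0.024,0.025,-0.002]},
  {"hand": 0.5,"travel": [0.034,0.052,0.007],"rotation": [0.025,0.024,-0.002]},
  {"hand": 0.5,"travel": [0.025,0.045,0.006],"rotation": [0.02,0.024,-0.002]},
  {"hand": 0.5,"travel": [0,0.01,0],"rotation": [0,0,0]},
  {"hand": 0.5,"travel": [0,0,0],"rotation": [0,0,0]},
])

```text
time: 11.82
eef_pos: [0.4498, -0.2486, 0.1607]
tcp_rot: [-0.451, 0.546, -0.543, 0.451]
contact_force: [0.3, -0.5, 0.3]
opening: 0.505
```

```bash
python3 - <<'E'
from h import *
st()
plan([([.4506,-.2566,.134],-11,.009)],.5)
p,d=ctrl.read_camera('wrist');cv2.imwrite('pics/wrist7.png',p)
E
```

```text
t 11.82 p [ 0.4498 -0.2486  0.1607] yaw -10.77 down [-0.003  0.003 -1.   ] F [ 0.3 -0.5  0.3] tau [ 0.01 -0.02  0.02] op 0.505 q6 -0.52 r/ang 0.5586 265.75
4 rows; end [ 0.4506 -0.2567  0.134 ]
{"hand": 0.5, "travel": [0.006, 0.022, 0.002], "rotation": [0.001, 0.002, -0.001]},
{"hand": 0.5, "travel": [0.007, 0.022, 0.002], "rotation": [0.002, 0.002, -0.001]},
{"hand": 0.5, "travel": [0.006, 0.023, 0.002], "rotation": [0.001, 0.002, -0.001]},
{"hand": 0.5, "travel": [0.007, 0.022, 0.002], "rotation": [0.002, 0.002, -0.001]},
```

View pics/wrist7.png

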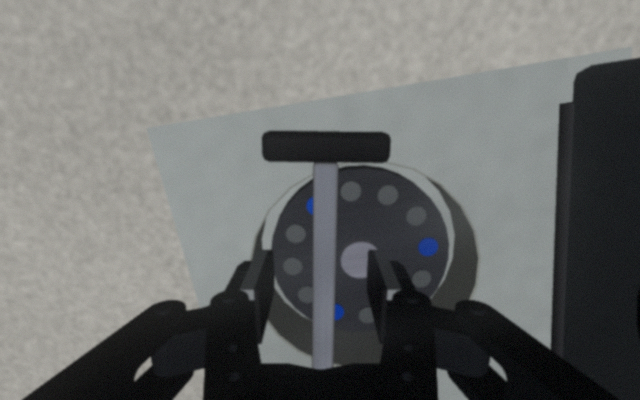

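The stem runs straight down column 324, centred between the pads at columns 262 and 378. I'll lower onto it.

Emit:
arm_command([
  {"hand": 0.5,"travel": [0.006,0.022,0.002],"rotation": [0.001,0.002,0]},
  {"hand": 0.5,"travel": [0.006,0.022,0.002],"rotation": [0.001,0.002,0]},
  {"hand": 0.5,"travel": [0.006,0.022,0.002],"rotation": [0.001,0.002,0]},
  {"hand": 0.5,"travel": [0.005,0.018,0.001],"rotation": [0,0,0]},
  {"hand": 0.5,"travel": [0,0,0],"rotation": [0,0,0]},
])

```text
time: 12.5
eef_pos: [0.4513, -0.2561, 0.135]
tcp_rot: [-0.45, 0.545, -0.545, 0.451]
contact_force: [0.6, -0.1, 0.3]
opening: 0.5
```

```bash
python3 - <<'E'
from h import *
st()
E
```

```text
t 12.5 p [ 0.4513 -0.2561  0.135 ] yaw -10.91 down [ 0.001  0.001 -1.   ] F [ 0.6 -0.1  0.3] tau [-0.02  0.   -0.01] op 0.5 q6 -0.52 r/ang 0.566 265.95
```

Emit:
arm_command([
  {"hand": 0.05,"travel": [0,0.003,0],"rotation": [0,0,0]},
  {"hand": 0.05,"travel": [0,0,0],"rotation": [0,0,0]},
  {"hand": 0.05,"travel": [0,0,0],"rotation": [0,0,0]},
  {"hand": 0.05,"travel": [0,0,0],"rotation": [0,0,0]},
  {"hand": 0.05,"travel": [0,0,0],"rotation": [0,0,0]},
], grip_force=50)

```text
time: 13.12
eef_pos: [0.4513, -0.2561, 0.1342]
tcp_rot: [-0.45, 0.545, -0.545, 0.451]
contact_force: [0.4, 0.1, -1.1]
opening: 0.12
```

```bash
python3 - <<'E'
from h import *
st()
p,d=ctrl.read_camera('side');cv2.imwrite('pics/side8c.png',cv2.resize(p[80:230,290:440],None,fx=4,fy=4,interpolation=cv2.INTER_CUBIC))
E
```

```text
t 13.12 p [ 0.4513 -0.2561  0.1342] yaw -10.91 down [ 0.001  0.001 -1.   ] F [ 0.4  0.1 -1.1] tau [-0.01  0.02  0.01] op 0.12 q6 -0.52 r/ang 0.566 265.96
```

View pics/side8c.png

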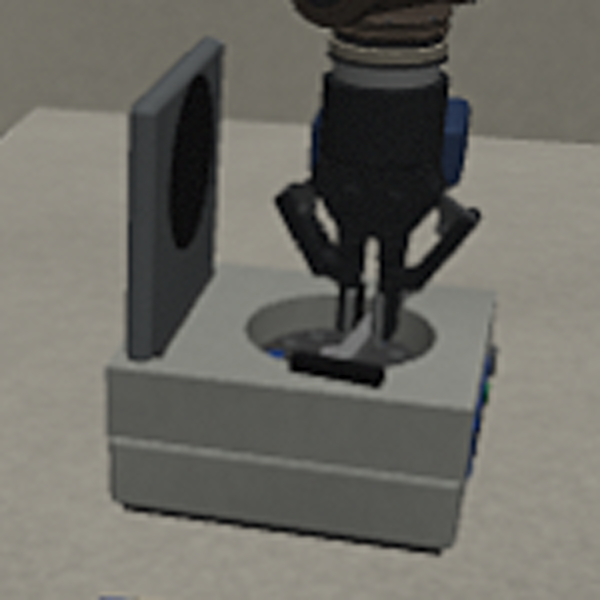

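Emit:
arm_command([
  {"hand": 0.05,"travel": [0,-0.03,0],"rotation": [0,0,0]},
  {"hand": 0.05,"travel": [0,-0.06,0],"rotation": [0,0,0]},
  {"hand": 0.05,"travel": [0,-0.08,0],"rotation": [0,0,0]},
  {"hand": 0.05,"travel": [0,-0.08,0],"rotation": [0,0,0]},
  {"hand": 0.05,"travel": [0,-0.04,0],"rotation": [0,0,0]},
])

```text
time: 13.8
eef_pos: [0.4511, -0.2559, 0.2268]
tcp_rot: [-0.45, 0.545, -0.545, 0.451]
contact_force: [-0.5, 0.6, -1.8]
opening: 0.123
```

```bash
python3 - <<'E'
from h import *
st()
p,d=ctrl.read_camera('wrist');cv2.imwrite('pics/wrist9.png',p)
plan([([.465,-.14,.22],-45,.035),([.4905,-.0123,.16],-87.2,.035)],.05,wmax=7)
E
```

```text
t 13.8 p [ 0.4511 -0.2559  0.2268] yaw -10.9 down [ 0.001  0.001 -1.   ] F [-0.5  0.6 -1.8] tau [-0.05  0.01 -0.04] op 0.123 q6 -0.52 r/ang 0.5659 265.93
12 rows; end [ 0.4906 -0.0124  0.16  ]
{"hand": 0.05, "travel": [-0.078, 0.005, -0.006], "rotation": [-0.001, 0.227, 0.0]},
{"hand": 0.05, "travel": [-0.076, 0.006, -0.015], "rotation": [-0.001, 0.228, -0.001]},
{"hand": 0.05, "travel": [-0.075, 0.005, -0.024], "rotation": [-0.001, 0.227, 0.0]},
{"hand": 0.05, "travel": [-0.071, 0.006, -0.033], "rotation": [-0.001, 0.227, 0.0]},
{"hand": 0.05, "travel": [-0.066, 0.005, -0.041], "rotation": [-0.001, 0.228, -0.001]},
{"hand": 0.05, "travel": [-0.052, 0.029, -0.034], "rotation": [0.0, 0.201, 0.0]},
{"hand": 0.05, "travel": [-0.047, 0.028, -0.04], "rotation": [0.0, 0.201, 0.0]},
{"hand": 0.05, "travel": [-0.044, 0.029, -0.044], "rotation": [0.0, 0.201, 0.0]},
{"hand": 0.05, "travel": [-0.038, 0.028, -0.049], "rotation": [0.0, 0.201, 0.0]},
{"hand": 0.05, "travel": [-0.033, 0.029, -0.052], "rotation": [0.0, 0.201, 0.0]},
{"hand": 0.05, "travel": [-0.027, 0.029, -0.056], "rotation": [0.0, 0.201, 0.0]},
{"hand": 0.05, "travel": [-0.022, 0.028, -0.058], "rotation": [0.0, 0.2, 0.001]},
```

View pics/wrist9.png

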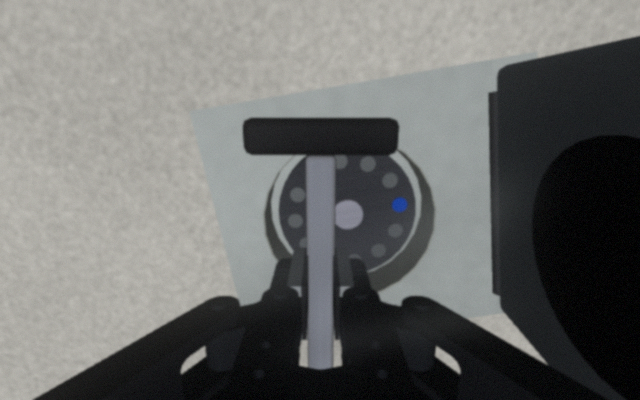

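The key is held level: the crossbar is at (320,135), and the stem runs down column 320 between the pads. Next I'll carry it to the tray.

Emit:
arm_command([
  {"hand": 0.05,"travel": [-0.05,0.003,-0.004],"rotation": [0,0.14,0]},
  {"hand": 0.05,"travel": [-0.077,0.005,-0.01],"rotation": [0,0.227,0]},
  {"hand": 0.05,"travel": [-0.076,0.005,-0.018],"rotation": [0,0.227,0]},
  {"hand": 0.05,"travel": [-0.073,0.005,-0.028],"rotation": [0,0.227,0]},
  {"hand": 0.05,"travel": [-0.068,0.005,-0.037],"rotation": [0,0.227,0]},
  {"hand": 0.05,"travel": [-0.055,0.02,-0.034],"rotation": [0,0.2,0]},
  {"hand": 0.05,"travel": [-0.047,0.028,-0.04],"rotation": [0,0.2,0]},
  {"hand": 0.05,"travel": [-0.044,0.028,-0.044],"rotation": [0,0.2,0]},
  {"hand": 0.05,"travel": [-0.038,0.028,-0.049],"rotation": [0,0.2,0]},
  {"hand": 0.05,"travel": [-0.033,0.028,-0.05],"rotation": [0,0.2,0]},
  {"hand": 0.05,"travel": [-0.02,0.02,-0.03],"rotation": [0,0.15,0]},
  {"hand": 0.05,"travel": [0,0,0],"rotation": [0,0,0]},
])

```text
time: 15.35
eef_pos: [0.4848, -0.0395, 0.171]
tcp_rot: [-0.069, 0.705, -0.703, 0.066]
contact_force: [0.1, -1.1, -1.7]
opening: 0.125
```

```bash
python3 - <<'E'
from h import *
st()
T=world_from_cam('wrist');p,d=ctrl.read_camera('wrist');cv2.imwrite('pics/wrist10.png',p);np.savez('obs10.npz',T=T,p=p,d=d)
p,d=ctrl.read_camera('side');cv2.imwrite('pics/side10.png',p)
plan([([.4905,-.0123,.10],-87.2,.025)],.05,wmax=7)
E
```

```text
t 15.35 p [ 0.4848 -0.0395  0.171 ] yaw -79.07 down [-0.004  0.002 -1.   ] F [ 0.1 -1.1 -1.7] tau [-0.07 -0.05 -0.  ] op 0.125 q6 1.09 r/ang 0.348 268.94
4 rows; end [ 0.4906 -0.0124  0.1   ]
{"hand": 0.05, "travel": [-0.009, 0.06, -0.022], "rotation": [0.001, 0.068, 0.001]},
{"hand": 0.05, "travel": [-0.008, 0.059, -0.022], "rotation": [0.001, 0.067, 0.002]},
{"hand": 0.05, "travel": [-0.007, 0.06, -0.023], "rotation": [0.001, 0.068, 0.001]},
{"hand": 0.05, "travel": [-0.007, 0.06, -0.022], "rotation": [0.0, 0.067, 0.001]},
```

View pics/wrist10.png

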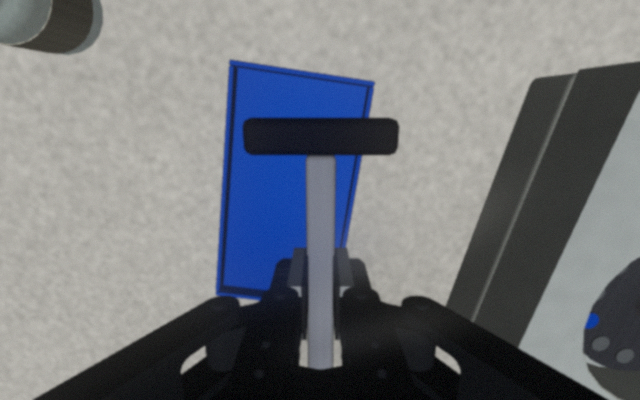

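View pics/side10.png

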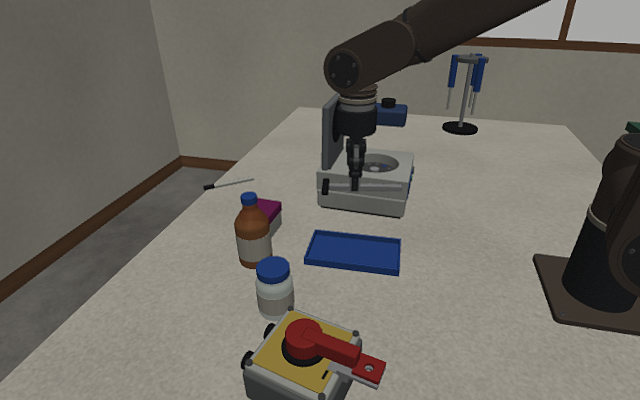

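```bash
python3 - <<'E'
from h import *
o=np.load('obs10.npz');C=atz('wrist',o['T'],[(231,61),(374,81),(217,296)],.018)[:,:2]
print(C, np.linalg.norm(C[0]-C[1]),np.linalg.norm(C[0]-C[2]), (C[1]+C[2])/2, np.degrees(np.arctan2(*(C[0]-C[2])[::-1])),np.degrees(np.arctan2(*(C[0]-C[1])[::-1])))
E
```

```text
[[ 0.57219311  0.04470388]
 [ 0.57887293 -0.06190562]
 [ 0.37393003  0.03411704]] 0.10681856416131486 0.19854553423470908 [ 0.47640148 -0.01389429] 3.0565736915813573 93.58529074553303
```

Emit:
arm_command([
  {"hand": 0.05,"travel": [-0.009,0.06,-0.022],"rotation": [0,0.068,0]},
  {"hand": 0.05,"travel": [-0.008,0.06,-0.022],"rotation": [0,0.067,0]},
  {"hand": 0.05,"travel": [-0.007,0.06,-0.022],"rotation": [0,0.067,0]},
  {"hand": 0.05,"travel": [-0.005,0.04,-0.015],"rotation": [0,0.05,0]},
  {"hand": 0.05,"travel": [0,0,0],"rotation": [0,0,0]},
])

```text
time: 16.08
eef_pos: [0.4921, -0.0176, 0.1067]
tcp_rot: [0.019, -0.706, 0.707, -0.02]
contact_force: [-0.6, 0.6, -1.6]
opening: 0.124
```

```bash
python3 - <<'E'
from h import *
st()
plan([([.4905,-.0130,.04],-87,.015),([.4905,-.0130,.03],-87,.004)],.05,wmax=7)
E
```

```text
t 16.07 p [ 0.4921 -0.0176  0.1067] yaw -86.85 down [ 0.002 -0.001 -1.   ] F [-0.6  0.6 -1.6] tau [-0.02 -0.03 -0.01] op 0.124 q6 1.27 r/ang 0.3261 270.16
8 rows; end [ 0.4905 -0.0129  0.0299]
{"hand": 0.05, "travel": [0.001, 0.044, -0.003], "rotation": [0.0, 0.001, -0.001]},
{"hand": 0.05, "travel": [0.001, 0.045, -0.003], "rotation": [-0.001, 0.001, -0.001]},
{"hand": 0.05, "travel": [0.001, 0.044, -0.003], "rotation": [0.0, 0.001, -0.001]},
{"hand": 0.05, "travel": [0.001, 0.045, -0.004], "rotation": [-0.001, 0.001, 0.0]},
{"hand": 0.05, "travel": [0.001, 0.044, -0.003], "rotation": [0.0, 0.001, -0.001]},
{"hand": 0.05, "travel": [0.0, 0.011, 0.0], "rotation": [0.0, 0.0, 0.0]},
{"hand": 0.05, "travel": [0.0, 0.012, 0.0], "rotation": [0.0, 0.0, 0.0]},
{"hand": 0.05, "travel": [0.0, 0.011, 0.0], "rotation": [0.0, 0.0, 0.0]},
```

Emit:
arm_command([
  {"hand": 0.05,"travel": [0.001,0.044,-0.003],"rotation": [0,0,0]},
  {"hand": 0.05,"travel": [0.001,0.044,-0.003],"rotation": [0,0,0]},
  {"hand": 0.05,"travel": [0.001,0.044,-0.003],"rotation": [0,0,0]},
  {"hand": 0.05,"travel": [0.001,0.044,-0.003],"rotation": [0,0,0]},
  {"hand": 0.05,"travel": [0,0.025,-0.002],"rotation": [0,0,0]},
  {"hand": 0.05,"travel": [0,0.01,0],"rotation": [0,0,0]},
  {"hand": 0.05,"travel": [0,0,0],"rotation": [0,0,0]},
])

```text
time: 16.95
eef_pos: [0.4918, -0.0141, 0.0401]
tcp_rot: [0.018, -0.706, 0.708, -0.021]
contact_force: [-0.3, -0.7, -0.3]
opening: 0.123
```

```bash
python3 - <<'E'
from h import *
st()
p,d=ctrl.read_camera('side');cv2.imwrite('pics/side11c.png',cv2.resize(p[170:290,280:430],None,fx=5,fy=5,interpolation=cv2.INTER_CUBIC))
E
```

```text
t 16.95 p [ 0.4918 -0.0141  0.0401] yaw -86.82 down [ 0.004 -0.002 -1.   ] F [-0.3 -0.7 -0.3] tau [-0.   -0.03  0.  ] op 0.123 q6 1.28 r/ang 0.3226 270.1
```

View pics/side11c.png

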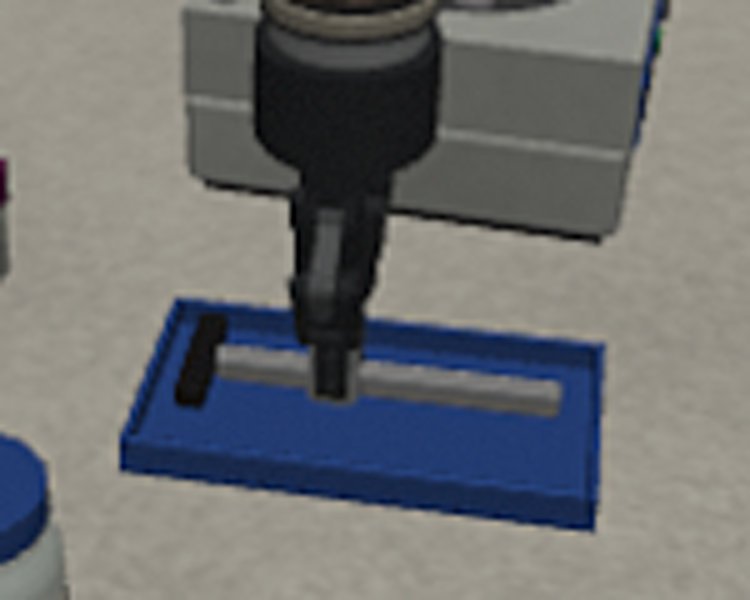

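Emit:
arm_command([
  {"hand": 0.05,"travel": [0,0.01,0],"rotation": [0,0,0]},
  {"hand": 0.05,"travel": [0,0.01,0],"rotation": [0,0,0]},
  {"hand": 0.05,"travel": [0,0.008,0],"rotation": [0,0,0]},
  {"hand": 0.05,"travel": [0,0,0],"rotation": [0,0,0]},
])

```text
time: 17.5
eef_pos: [0.4929, -0.0144, 0.0325]
tcp_rot: [0.017, -0.706, 0.708, -0.022]
contact_force: [-0.0, 0.3, -0.5]
opening: 0.121
```

Emit:
arm_command([
  {"hand": 0.05,"travel": [0,0.005,0],"rotation": [0,0,0]},
  {"hand": 0.05,"travel": [0,0,0],"rotation": [0,0,0]},
])

```text
time: 17.75
eef_pos: [0.493, -0.0145, 0.031]
tcp_rot: [0.017, -0.706, 0.708, -0.022]
contact_force: [0.1, 0.1, -1.5]
opening: 0.121
```

Emit:
arm_command([
  {"hand": 0.05,"travel": [0,0.006,0],"rotation": [0,0,0]},
  {"hand": 0.05,"travel": [0,0,0],"rotation": [0,0,0]},
])

```text
time: 18.0
eef_pos: [0.4934, -0.0146, 0.0296]
tcp_rot: [0.017, -0.706, 0.708, -0.022]
contact_force: [0.1, -0.1, -0.2]
opening: 0.124
```

Emit:
arm_command([
  {"hand": 0.05,"travel": [0,0.004,0],"rotation": [0,0,0]},
  {"hand": 0.05,"travel": [0,0,0],"rotation": [0,0,0]},
])

```text
time: 18.25
eef_pos: [0.4937, -0.0146, 0.0297]
tcp_rot: [0.017, -0.706, 0.708, -0.022]
contact_force: [0.3, -0.2, -2.1]
opening: 0.119
```

```bash
python3 - <<'E'
from h import *
st()
E
```

```text
t 18.25 p [ 0.4937 -0.0146  0.0297] yaw -86.81 down [ 0.007 -0.003 -1.   ] F [ 0.3 -0.2 -2.1] tau [ 0.02  0.05 -0.01] op 0.119 q6 1.28 r/ang 0.3231 270.44
```

Emit:
arm_command([
  {"hand": 0.05,"travel": [0,0.008,0],"rotation": [0,0,0]},
  {"hand": 0.05,"travel": [0,0,0],"rotation": [0,0,0]},
])

```text
time: 18.5
eef_pos: [0.4944, -0.0147, 0.0298]
tcp_rot: [0.018, -0.706, 0.708, -0.022]
contact_force: [0.3, -0.0, -1.8]
opening: 0.125
```

```bash
python3 - <<'E'
from h import *
for i in range(3):
    st()
    p,d=ctrl.read_camera('side')
T=world_from_cam('side')
cv2.imwrite('pics/side12c.png',cv2.resize(p[170:290,280:430],None,fx=5,fy=5,interpolation=cv2.INTER_CUBIC))
m=ctrl.masks_of('side','rotor_key')
for x in m:
    C,_=cloud('side',T,d,x['region']);print(x['score'],np.percentile(C[:,2],[5,25,50,75,95,99]).round(4), cv2.minAreaRect(C[:,:2].astype(np.float32)))
    for a,b in [(.38,.43),(.43,.48),(.5,.54),(.54,.6)]:
        k=C[(C[:,0]>a)&(C[:,0]<b)]; print(a,b,len(k),np.percentile(k[:,2],[50,90]).round(4) if len(k) else '')
E
```

```text
t 18.5 p [ 0.4944 -0.0147  0.0298] yaw -86.78 down [ 0.006 -0.003 -1.   ] F [ 0.3 -0.  -1.8] tau [-0.02 -0.03  0.01] op 0.125 q6 1.28 r/ang 0.3232 270.56
t 18.55 p [ 0.4944 -0.0147  0.0297] yaw -86.78 down [ 0.006 -0.003 -1.   ] F [ 0.5  0.2 -1.8] tau [ 0.05 -0.01 -0.03] op 0.119 q6 1.28 r/ang 0.3232 270.57
t 18.6 p [ 0.4943 -0.0147  0.0295] yaw -86.79 down [ 0.006 -0.002 -1.   ] F [-1.4 -0.5  2.5] tau [0.04 0.15 0.03] op 0.124 q6 1.28 r/ang 0.3232 270.55
0.88 [0.0057 0.0115 0.0163 0.0175 0.0188 0.0194] ((0.48214221000671387, -0.024244554340839386), (0.16160598397254944, 0.05713007226586342), 12.022334098815918)
0.38 0.43 104 [0.0159 0.0178]
0.43 0.48 163 [0.0155 0.0179]
0.5 0.54 135 [0.0151 0.0187]
0.54 0.6 133 [0.0171 0.0187]
```

View pics/side12c.png

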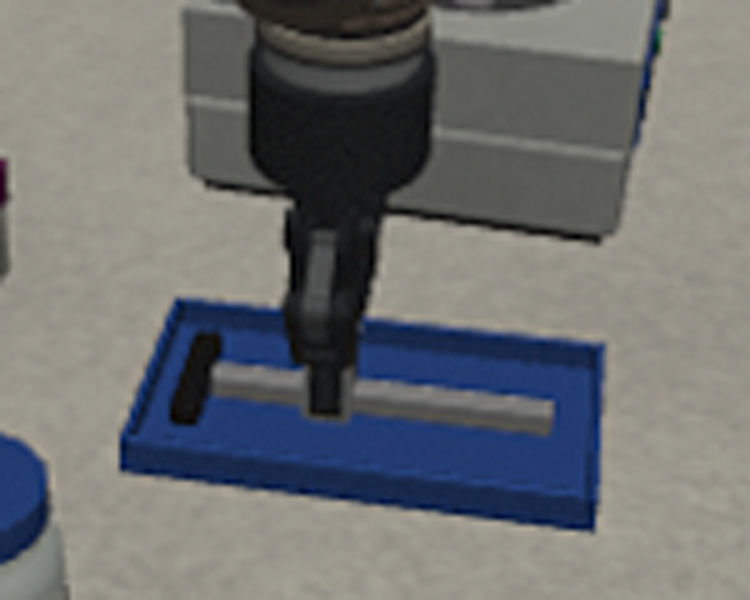

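Emit:
arm_command([
  {"hand": 0.05,"travel": [-0.002,0.014,0],"rotation": [0,0,0.012]},
])

```text
time: 18.82
eef_pos: [0.4946, -0.0148, 0.0292]
tcp_rot: [0.019, -0.706, 0.707, -0.021]
contact_force: [-24.5, 2.1, 57.2]
opening: 0.125
```

Emit:
arm_command([
  {"hand": 0.05,"travel": [0,0.01,0],"rotation": [0,0,0]},
])

```text
time: 18.95
eef_pos: [0.4946, -0.0148, 0.0294]
tcp_rot: [0.021, -0.707, 0.707, -0.02]
contact_force: [-9.3, 1.6, 21.7]
opening: 0.123
```

Contact with the tray floor is confirmed. I'll ease off slightly and release.

Emit:
arm_command([
  {"hand": 0.05,"travel": [0,-0.002,0],"rotation": [0,0,0]},
  {"hand": 0.05,"travel": [0,0,0],"rotation": [0,0,0]},
])

```text
time: 19.2
eef_pos: [0.4945, -0.0148, 0.0301]
tcp_rot: [0.021, -0.707, 0.707, -0.02]
contact_force: [0.1, 0.0, -1.1]
opening: 0.124
```

Emit:
arm_command([
  {"hand": 0.2,"travel": [0,0,0],"rotation": [0,0,0]},
  {"hand": 0.3,"travel": [0,0,0],"rotation": [0,0,0]},
  {"hand": 0.35,"travel": [0,0,0],"rotation": [0,0,0]},
])

```text
time: 19.58
eef_pos: [0.4939, -0.0147, 0.0288]
tcp_rot: [0.021, -0.707, 0.707, -0.02]
contact_force: [-0.1, -0.5, -0.0]
opening: 0.349
```

```bash
python3 - <<'E'
from h import *
st()
p,d=ctrl.read_camera('side')
cv2.imwrite('pics/side13c.png',cv2.resize(p[170:290,280:430],None,fx=5,fy=5,interpolation=cv2.INTER_CUBIC))
E
```

```text
t 19.57 p [ 0.4939 -0.0147  0.0288] yaw -86.68 down [-0.002 -0.    -1.   ] F [-0.1 -0.5 -0. ] tau [0.   0.01 0.05] op 0.349 q6 1.28 r/ang 0.3232 270.48
```

View pics/side13c.png

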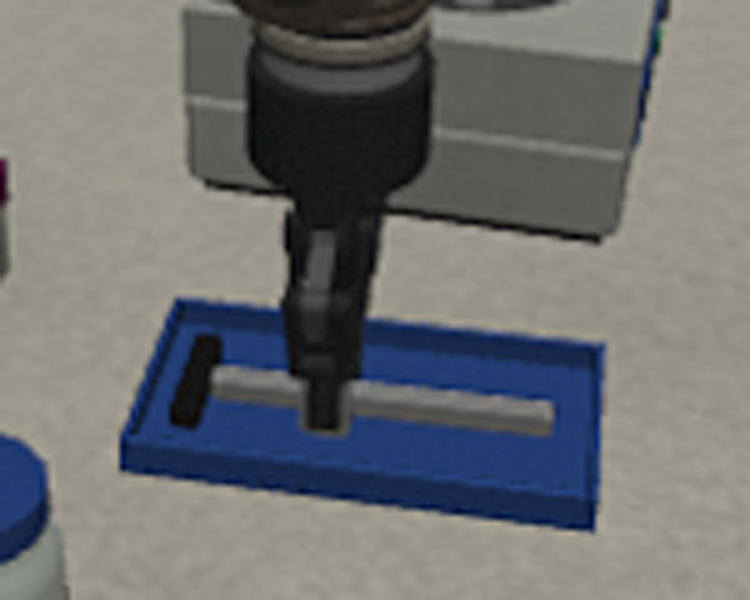

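Emit:
arm_command([
  {"hand": 0.35,"travel": [0,-0.03,0],"rotation": [0,0,0]},
  {"hand": 0.35,"travel": [0,-0.08,0],"rotation": [0,0,0]},
  {"hand": 0.35,"travel": [0,-0.15,0],"rotation": [0,0,0]},
  {"hand": 0.35,"travel": [0,-0.18,0],"rotation": [0,0,0]},
  {"hand": 0.35,"travel": [0,-0.18,0],"rotation": [0,0,0]},
  {"hand": 0.35,"travel": [0,-0.15,0],"rotation": [0,0,0]},
  {"hand": 0.1,"travel": [0,-0.05,0],"rotation": [0,0,0]},
])

```text
time: 20.5
eef_pos: [0.4933, -0.0143, 0.2845]
tcp_rot: [0.021, -0.707, 0.707, -0.02]
contact_force: [-0.1, 0.7, 0.7]
opening: 0.157
```

```bash
python3 - <<'E'
from h import *
st()
T=world_from_cam('wrist');p,d=ctrl.read_camera('wrist');cv2.imwrite('pics/wrist14.png',p)
T=world_from_cam('side')
p,d=ctrl.read_camera('side');cv2.imwrite('pics/side14.png',p)
m=ctrl.masks_of('side','rotor_key')
for x in m[:1]:
    C,_=cloud('side',T,d,x['region']);print(x['score'],np.percentile(C[:,2],[50,95]).round(4), cv2.minAreaRect(C[:,:2].astype(np.float32)))
m=ctrl.masks_of('side','cover'); C,_=cloud('side',T,d,m[0]['region']); C=C[C[:,2]>.13]; print('cover',m[0]['score'],C.min(0),C.max(0),cv2.fitLine(C[:,[0,2]].astype(np.float32),cv2.DIST_HUBER,0,.01,.01).ravel())
E
```

```text
t 20.5 p [ 0.4933 -0.0143  0.2845] yaw -86.69 down [-0.002 -0.    -1.   ] F [-0.1  0.7  0.7] tau [-0.01 -0.01  0.01] op 0.157 q6 1.28 r/ang 0.3229 270.38
0.89 [0.015  0.0175] ((0.4776560962200165, -0.011714030057191849), (0.16077262163162231, 0.059212103486061096), 1.6837579011917114)
cover 0.68 [ 0.50138358 -0.34328146  0.1301326 ] [0.59025153 0.01876149 0.30445642] [ 0.00168736 -0.99999857  0.57387924  0.19574259]
```

View pics/wrist14.png

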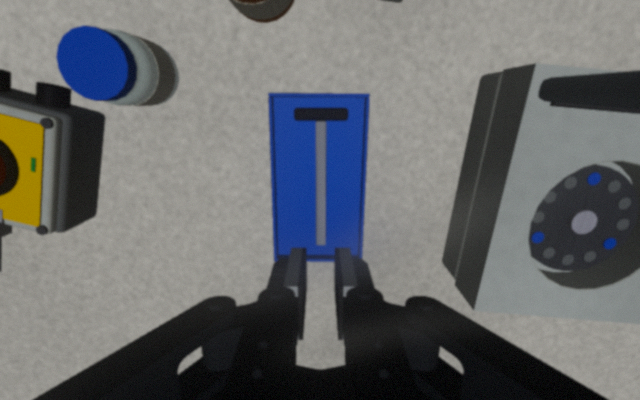

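View pics/side14.png

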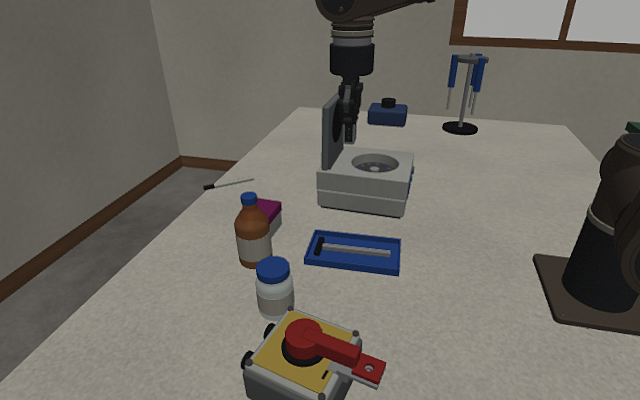

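```bash
python3 - <<'E'
from h import *
plan([([.55,-.06,.36],-90,.045),([.665,-.275,.36],-91.8,.055),([.655,-.275,.30],-91.8,.03)],0)
E
```

```text
11 rows; end [ 0.655  -0.2749  0.3001]
{"hand": 0, "travel": [-0.061, -0.091, 0.055], "rotation": [0.001, 0.037, 0.008]},
{"hand": 0, "travel": [-0.062, -0.092, 0.053], "rotation": [0.002, 0.036, 0.007]},
{"hand": 0, "travel": [-0.064, -0.091, 0.052], "rotation": [0.001, 0.037, 0.008]},
{"hand": 0, "travel": [-0.077, 0.0, 0.143], "rotation": [0.0, 0.012, 0.0]},
{"hand": 0, "travel": [-0.077, 0.0, 0.143], "rotation": [0.0, 0.012, 0.0]},
{"hand": 0, "travel": [-0.079, 0.0, 0.143], "rotation": [0.0, 0.012, 0.0]},
{"hand": 0, "travel": [-0.079, 0.0, 0.142], "rotation": [0.0, 0.012, 0.0]},
{"hand": 0, "travel": [-0.081, 0.0, 0.141], "rotation": [0.0, 0.012, 0.0]},
{"hand": 0, "travel": [0.011, 0.067, 0.0], "rotation": [0.0, 0.0, 0.0]},
{"hand": 0, "travel": [0.012, 0.067, 0.001], "rotation": [0.0, 0.0, 0.0]},
{"hand": 0, "travel": [0.011, 0.066, 0.0], "rotation": [0.0, 0.0, 0.0]},
```

Emit:
arm_command([
  {"hand": 0,"travel": [-0.061,-0.091,0.055],"rotation": [0,0.037,0.008]},
  {"hand": 0,"travel": [-0.062,-0.092,0.053],"rotation": [0,0.036,0.007]},
  {"hand": 0,"travel": [-0.064,-0.091,0.052],"rotation": [0,0.037,0.008]},
  {"hand": 0,"travel": [-0.077,0,0.143],"rotation": [0,0.012,0]},
  {"hand": 0,"travel": [-0.077,0,0.143],"rotation": [0,0.012,0]},
  {"hand": 0,"travel": [-0.079,0,0.143],"rotation": [0,0.012,0]},
  {"hand": 0,"travel": [-0.079,0,0.13],"rotation": [0,0.012,0]},
  {"hand": 0,"travel": [-0.07,0,0.08],"rotation": [0,0.012,0]},
  {"hand": 0,"travel": [0,0,0],"rotation": [0,0,0]},
])

```text
time: 21.82
eef_pos: [0.6599, -0.2579, 0.3208]
tcp_rot: [-0.006, 0.715, -0.699, -0.029]
contact_force: [0.1, 0.2, -0.3]
opening: 0.002
```

```bash
python3 - <<'E'
from h import *
st()
p,d=ctrl.read_camera('side');cv2.imwrite('pics/side15c.png',cv2.resize(p[0:230,270:470],None,fx=2.6,fy=2.6))
plan([([.645,-.275,.30],-91.8,.03),([.63,-.275,.266],-91.8,.02)],0)
E
```

```text
t 21.82 p [ 0.6599 -0.2579  0.3208] yaw -91.93 down [-0.049  0.024 -0.998] F [ 0.1  0.2 -0.3] tau [ 0.04 -0.03 -0.04] op 0.002 q6 1.09 r/ang 0.591 286.59
4 rows; end [ 0.6301 -0.2751  0.266 ]
{"hand": 0, "travel": [0.021, 0.035, 0.032], "rotation": [0.022, -0.001, 0.049]},
{"hand": 0, "travel": [0.022, 0.035, 0.031], "rotation": [0.022, -0.001, 0.048]},
{"hand": 0, "travel": [0.025, 0.056, 0.001], "rotation": [0.0, 0.0, 0.0]},
{"hand": 0, "travel": [0.025, 0.057, 0.001], "rotation": [0.0, 0.0, 0.0]},
```

View pics/side15c.png

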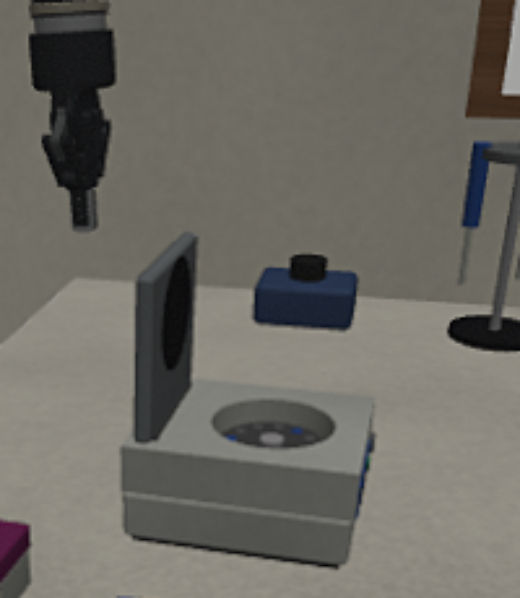

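The fingers are behind and above the upright lid and clear of it. I'll lower behind it.

Emit:
arm_command([
  {"hand": 0,"travel": [0.01,0.035,0.032],"rotation": [0.022,0,0.049]},
  {"hand": 0,"travel": [0.01,0.035,0.028],"rotation": [0.022,0,0.048]},
  {"hand": 0,"travel": [0.025,0.056,0],"rotation": [0,0,0]},
  {"hand": 0,"travel": [0.025,0.05,0],"rotation": [0,0,0]},
  {"hand": 0,"travel": [0,0,0],"rotation": [0,0,0]},
])

```text
time: 22.5
eef_pos: [0.6325, -0.267, 0.2588]
tcp_rot: [0.006, 0.71, -0.704, -0.013]
contact_force: [0.5, 0.3, -0.1]
opening: -0.001
```

```bash
cat >> h.py <<'E'
HX,HZ=.574,.110
def lid(th,s=.13,y=-.275,dz=0):
    t=np.radians(th); c=np.array([HX-s*np.cos(t)+.018*np.sin(t), HZ+s*np.sin(t)+.018*np.cos(t)])
    return ([c[0]+.011,y,c[1]+.025+dz],-91.8,1.)
E
python3 - <<'E'
from h import *
st()
plan([(lid(88)[0],-91.8,.012)]+[lid(t) for t in (84,80,76,72)],0)
E
```

```text
t 22.5 p [ 0.6325 -0.267   0.2588] yaw -91.58 down [-0.01   0.008 -1.   ] F [ 0.5  0.3 -0.1] tau [ 0.01 -0.04 -0.02] op -0.001 q6 1.05 r/ang 0.5926 283.8
7 rows; end [ 0.5621 -0.2751  0.2641]
{"hand": 0, "travel": [0.038, -0.007, 0.01], "rotation": [0.005, 0.002, 0.007]},
{"hand": 0, "travel": [0.037, -0.007, 0.01], "rotation": [0.004, 0.003, 0.006]},
{"hand": 0, "travel": [0.038, -0.008, 0.01], "rotation": [0.005, 0.002, 0.007]},
{"hand": 0, "travel": [0.03, -0.002, 0.001], "rotation": [0.0, 0.0, 0.0]},
{"hand": 0, "travel": [0.031, 0.0, 0.001], "rotation": [0.0, 0.0, 0.0]},
{"hand": 0, "travel": [0.03, 0.002, 0.001], "rotation": [0.0, 0.0, 0.0]},
{"hand": 0, "travel": [0.03, 0.005, 0.001], "rotation": [0.0, 0.0, 0.0]},
```

Emit:
arm_command([
  {"hand": 0,"travel": [0.038,-0.007,0.01],"rotation": [0.005,0,0.007]},
  {"hand": 0,"travel": [0.037,-0.007,0.01],"rotation": [0.005,0,0.006]},
  {"hand": 0,"travel": [0.03,-0.007,0.005],"rotation": [0.005,0,0.006]},
  {"hand": 0,"travel": [0.03,0,0],"rotation": [0,0,0]},
  {"hand": 0,"travel": [0.03,0,0],"rotation": [0,0,0]},
])

```text
time: 23.12
eef_pos: [0.5821, -0.2725, 0.2682]
tcp_rot: [-0.012, -0.706, 0.708, 0.006]
contact_force: [4.4, 0.1, -2.2]
opening: -0.003
```

```bash
python3 - <<'E'
from h import *
st()
p,d=ctrl.read_camera('side');cv2.imwrite('pics/side16c.png',cv2.resize(p[0:230,270:470],None,fx=2.6,fy=2.6))
plan([lid(t) for t in np.arange(74,26,-4)],0)
E
```

```text
t 23.12 p [ 0.5821 -0.2725  0.2682] yaw -91.51 down [ 0.009 -0.003 -1.   ] F [ 4.4  0.1 -2.2] tau [ 0.06 -0.63  0.01] op -0.003 q6 1.0 r/ang 0.5881 278.89
12 rows; end [ 0.4815 -0.2751  0.2156]
{"hand": 0, "travel": [0.049, 0.011, 0.01], "rotation": [-0.005, 0.01, -0.014]},
{"hand": 0, "travel": [0.03, 0.005, 0.001], "rotation": [0.0, 0.0, 0.0]},
{"hand": 0, "travel": [0.03, 0.007, 0.001], "rotation": [0.0, 0.0, 0.0]},
{"hand": 0, "travel": [0.029, 0.01, 0.0], "rotation": [0.0, 0.0, 0.0]},
{"hand": 0, "travel": [0.028, 0.011, 0.001], "rotation": [0.0, 0.0, 0.0]},
{"hand": 0, "travel": [0.027, 0.014, 0.001], "rotation": [0.0, 0.0, 0.0]},
{"hand": 0, "travel": [0.027, 0.015, 0.001], "rotation": [0.0, 0.0, 0.0]},
{"hand": 0, "travel": [0.025, 0.017, 0.001], "rotation": [0.0, 0.0, 0.0]},
{"hand": 0, "travel": [0.024, 0.019, 0.001], "rotation": [0.0, 0.0, 0.0]},
{"hand": 0, "travel": [0.023, 0.021, 0.0], "rotation": [0.0, 0.0, 0.0]},
{"hand": 0, "travel": [0.021, 0.022, 0.001], "rotation": [0.0, 0.0, 0.0]},
{"hand": 0, "travel": [0.019, 0.023, 0.001], "rotation": [0.0, 0.0, 0.0]},
```

View pics/side16c.png

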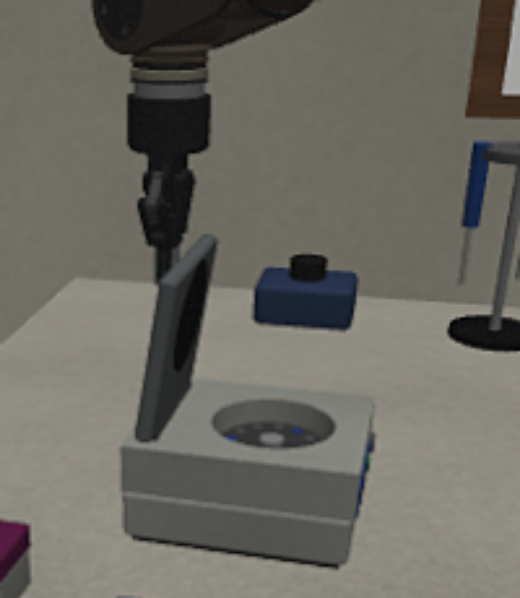

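The lid is turning forward under about 4 N, with the fingertips behind its upper part at (165,270) in the crop. I'll continue along the arc.

Emit:
arm_command([
  {"hand": 0,"travel": [0.03,0.005,0.001],"rotation": [-0.003,0,-0.007]},
  {"hand": 0,"travel": [0.03,0.005,0.001],"rotation": [-0.003,0,-0.007]},
  {"hand": 0,"travel": [0.03,0.007,0.001],"rotation": [0,0,0]},
  {"hand": 0,"travel": [0.029,0.01,0],"rotation": [0,0,0]},
  {"hand": 0,"travel": [0.028,0.011,0],"rotation": [0,0,0]},
  {"hand": 0,"travel": [0.027,0.014,0],"rotation": [0,0,0]},
  {"hand": 0,"travel": [0.027,0.015,0],"rotation": [0,0,0]},
  {"hand": 0,"travel": [0.025,0.017,0],"rotation": [0,0,0]},
])

```text
time: 24.18
eef_pos: [0.5095, -0.271, 0.2443]
tcp_rot: [0.01, 0.707, -0.707, -0.009]
contact_force: [1.6, 2.1, 2.5]
opening: 0.002
```

```bash
python3 - <<'E'
from h import *
st()
for t in range(20,70,5): print(t,lid(t)[0])
p,d=ctrl.read_camera('side');cv2.imwrite('pics/side17c.png',cv2.resize(p[0:230,270:470],None,fx=2.6,fy=2.6))
E
```

```text
t 24.18 p [ 0.5095 -0.271   0.2443] yaw -91.5 down [ 0.001  0.001 -1.   ] F [1.6 2.1 2.5] tau [ 0.26 -0.19 -0.04] op 0.002 q6 0.93 r/ang 0.5798 271.81
20 [np.float64(0.46899632187769386), -0.275, np.float64(0.19637708580648328)]
25 [np.float64(0.47478711639656807), -0.275, np.float64(0.2062539141929506)]
30 [np.float64(0.48141669750802296), -0.275, np.float64(0.21558845726811987)]
35 [np.float64(0.48883461009674983), -0.275, np.float64(0.22430967352283784)]
40 [np.float64(0.4969843993688905), -0.275, np.float64(0.23235118923539172)]
45 [np.float64(0.5058040405071066), -0.275, np.float64(0.23965180361560903)]
50 [np.float64(0.5152264107168915), -0.275, np.float64(0.24615595457982484)]
55 [np.float64(0.5251798000715658), -0.275, np.float64(0.2518141416118878)]
60 [np.float64(0.5355884572681198), -0.275, np.float64(0.25658330249197703)]
65 [np.float64(0.5463731661403687), -0.275, np.float64(0.2604271410260971)]
```

View pics/side17c.png

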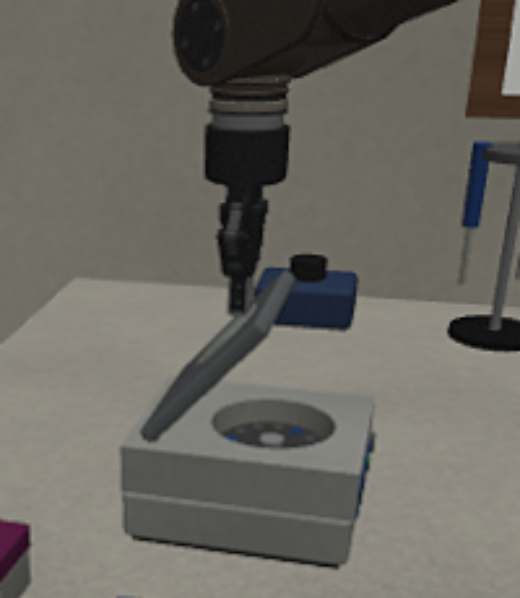

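```bash
python3 - <<'E'
from h import *
plan([lid(t) for t in (44,40,36,32,28,24,20,16.5,13,10,7,5,3)],0)
print(lid(0)[0])
E
```

```text
13 rows; end [ 0.4561 -0.275   0.1598]
{"hand": 0, "travel": [0.014, 0.017, 0.014], "rotation": [0.003, 0.01, 0.002]},
{"hand": 0, "travel": [0.024, 0.019, 0.001], "rotation": [0.0, 0.0, 0.0]},
{"hand": 0, "travel": [0.022, 0.022, 0.0], "rotation": [0.0, 0.0, 0.0]},
{"hand": 0, "travel": [0.02, 0.022, 0.001], "rotation": [0.0, 0.0, 0.0]},
{"hand": 0, "travel": [0.019, 0.024, 0.001], "rotation": [0.0, 0.0, 0.0]},
{"hand": 0, "travel": [0.017, 0.026, 0.0], "rotation": [0.0, 0.0, 0.0]},
{"hand": 0, "travel": [0.015, 0.026, 0.001], "rotation": [0.0, 0.0, 0.0]},
{"hand": 0, "travel": [0.012, 0.024, 0.0], "rotation": [0.0, 0.0, 0.0]},
{"hand": 0, "travel": [0.01, 0.025, 0.0], "rotation": [0.0, 0.0, 0.0]},
{"hand": 0, "travel": [0.008, 0.021, 0.001], "rotation": [0.0, 0.0, 0.0]},
{"hand": 0, "travel": [0.006, 0.022, 0.0], "rotation": [0.0, 0.0, 0.0]},
{"hand": 0, "travel": [0.004, 0.015, 0.0], "rotation": [0.0, 0.0, 0.0]},
{"hand": 0, "travel": [0.003, 0.015, 0.0], "rotation": [0.0, 0.0, 0.0]},
[np.float64(0.45499999999999996), -0.275, np.float64(0.153)]
```

Emit:
arm_command([
  {"hand": 0,"travel": [0.018,0.017,0.004],"rotation": [0,0,0]},
  {"hand": 0,"travel": [0.024,0.019,0.002],"rotation": [0,0,0]},
  {"hand": 0,"travel": [0.022,0.022,0.002],"rotation": [0,0,0]},
  {"hand": 0,"travel": [0.02,0.022,0.001],"rotation": [0,0,0]},
  {"hand": 0,"travel": [0.019,0.024,0.001],"rotation": [0,0,0]},
  {"hand": 0,"travel": [0.017,0.026,0],"rotation": [0,0,0]},
  {"hand": 0,"travel": [0.015,0.026,0],"rotation": [0,0,0]},
  {"hand": 0,"travel": [0.012,0.024,0],"rotation": [0,0,0]},
])

```text
time: 25.22
eef_pos: [0.4609, -0.2731, 0.1847]
tcp_rot: [0.009, 0.707, -0.707, -0.01]
contact_force: [1.8, 0.1, 1.6]
opening: -0.0
```

```bash
python3 - <<'E'
from h import *
st()
plan([lid(t) for t in (14,11,8,6,4)],0)
E
```

```text
t 25.23 p [ 0.4609 -0.2731  0.1847] yaw -91.49 down [-0.001  0.001 -1.   ] F [1.8 0.1 1.6] tau [ 0.06 -0.3  -0.02] op -0.0 q6 0.87 r/ang 0.5824 267.01
5 rows; end [ 0.4566 -0.2751  0.1619]
{"hand": 0, "travel": [-0.008, 0.003, 0.006], "rotation": [0.002, 0.01, 0.003]},
{"hand": 0, "travel": [0.008, 0.021, 0.0], "rotation": [0.0, 0.0, 0.0]},
{"hand": 0, "travel": [0.007, 0.022, 0.001], "rotation": [0.0, 0.0, 0.0]},
{"hand": 0, "travel": [0.004, 0.015, 0.0], "rotation": [0.0, 0.0, 0.0]},
{"hand": 0, "travel": [0.003, 0.015, 0.0], "rotation": [0.0, 0.0, 0.0]},
```

Emit:
arm_command([
  {"hand": 0,"travel": [0.004,0.022,0],"rotation": [0,0,0]},
  {"hand": 0,"travel": [0.004,0.02,0],"rotation": [0,0,0]},
  {"hand": 0,"travel": [0.003,0.016,0],"rotation": [0,0,0]},
  {"hand": 0,"travel": [0.002,0.012,0],"rotation": [0,0,0]},
])

```text
time: 25.72
eef_pos: [0.4545, -0.273, 0.1615]
tcp_rot: [0.006, 0.708, -0.706, -0.012]
contact_force: [-1.6, -0.1, 3.0]
opening: -0.002
```

```bash
python3 - <<'E'
from h import *
st()
p,d=ctrl.read_camera('side');cv2.imwrite('pics/side18c.png',cv2.resize(p[0:230,270:470],None,fx=2.6,fy=2.6))
st()
E
```

```text
t 25.73 p [ 0.4545 -0.273   0.1615] yaw -91.44 down [-0.008  0.002 -1.   ] F [-1.6 -0.1  3. ] tau [ 0.11  0.24 -0.02] op -0.002 q6 0.87 r/ang 0.5827 266.39
t 25.77 p [ 0.4544 -0.273   0.1609] yaw -91.45 down [-0.008  0.002 -1.   ] F [-0.3 -0.7  0.8] tau [-0.1   0.07  0.01] op 0.003 q6 0.87 r/ang 0.5826 266.38
```

View pics/side18c.png

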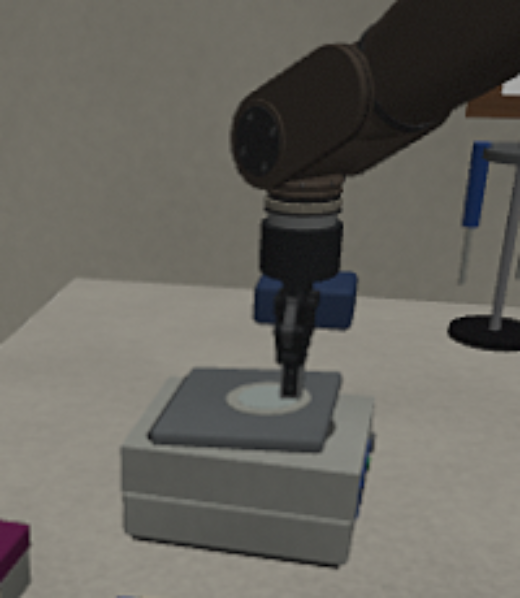

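Emit:
arm_command([
  {"hand": 0,"travel": [0,0.008,0],"rotation": [0,0,0]},
  {"hand": 0,"travel": [0,0.008,0],"rotation": [0,0,0]},
])

```text
time: 26.02
eef_pos: [0.4543, -0.2731, 0.1561]
tcp_rot: [0.006, 0.708, -0.707, -0.012]
contact_force: [-1.4, 1.4, 3.1]
opening: -0.002
```

Emit:
arm_command([
  {"hand": 0,"travel": [0,0.007,0],"rotation": [0,0,0.005]},
])

```text
time: 26.15
eef_pos: [0.4543, -0.2731, 0.1539]
tcp_rot: [0.007, 0.708, -0.707, -0.011]
contact_force: [-0.9, 0.1, 2.0]
opening: 0.002
```

Emit:
arm_command([
  {"hand": 0,"travel": [0,0.007,0],"rotation": [0,0,0]},
])

```text
time: 26.28
eef_pos: [0.4543, -0.2732, 0.153]
tcp_rot: [0.006, 0.708, -0.706, -0.011]
contact_force: [-6.9, 3.3, 14.5]
opening: 0.001
```

Emit:
arm_command([
  {"hand": 0,"travel": [0,0.005,0],"rotation": [0,0,0]},
])

```text
time: 26.4
eef_pos: [0.4543, -0.2732, 0.153]
tcp_rot: [0.006, 0.708, -0.706, -0.011]
contact_force: [-5.5, 2.6, 11.1]
opening: -0.002
```

```bash
python3 - <<'E'
from h import *
st()
E
```

```text
t 26.4 p [ 0.4543 -0.2732  0.153 ] yaw -91.4 down [-0.007  0.002 -1.   ] F [-5.5  2.6 11.1] tau [ 0.45  0.83 -0.05] op -0.002 q6 0.87 r/ang 0.5829 266.37
```

The lid is firmly on its stop: the tool height no longer falls and about 11 N is pushing back. I'll retreat and check everything.

Emit:
arm_command([
  {"hand": 0,"travel": [0,-0.02,0],"rotation": [0,0,0]},
  {"hand": 0,"travel": [0,-0.08,0],"rotation": [0,0,0]},
  {"hand": 0,"travel": [0,-0.15,0],"rotation": [0,0,0]},
  {"hand": 0,"travel": [0,-0.15,0],"rotation": [0,0,0]},
  {"hand": 0,"travel": [0,-0.15,0],"rotation": [0,0,0]},
  {"hand": 0,"travel": [0,-0.05,0],"rotation": [0,0,0]},
  {"hand": 0,"travel": [0,0,0],"rotation": [0,0,0]},
])

```text
time: 27.28
eef_pos: [0.456, -0.2727, 0.3347]
tcp_rot: [0.007, 0.709, -0.705, -0.011]
contact_force: [0.7, -0.7, -0.8]
opening: -0.001
```

```bash
python3 - <<'E'
from h import *
np.set_printoptions(precision=4,suppress=True)
st()
o=np.load('obs0.npz')
for n in ['scene','side']:
    T=world_from_cam(n);p,d=ctrl.read_camera(n);cv2.imwrite(f'pics/{n}20.png',p)
    for t in ['cover','rotor_key','jar','bottle','tip_box']:
        m=ctrl.masks_of(n,t)
        if not m: print(n,t,'none');continue
        C,_=cloud(n,T,d,m[0]['region']); print(n,t,round(m[0]['score'],2),np.median(C,0),end=' ')
        if n+'_'+t in o: print('was',np.median(cloud(n,T,o[n+'_d'],o[n+'_'+t])[0],0),end='')
        if t=='cover':
            k=C[C[:,2]>.118]; A=np.c_[k[:,:2],np.ones(len(k))]; s=np.linalg.lstsq(A,k[:,2],rcond=None)[0]; print(' slope x,y',s[:2],'z pct',np.percentile(C[:,2],[50,95]),end='')
        print()
p=cv2.imread('pics/side20.png')
cv2.imwrite('pics/side20c.png',cv2.resize(p[120:220,290:440],None,fx=5,fy=5,interpolation=cv2.INTER_CUBIC))
cv2.imwrite('pics/side20i.png',cv2.resize(p[270:400,235:400],None,fx=4,fy=4,interpolation=cv2.INTER_CUBIC))
E
```

```text
t 27.27 p [ 0.456  -0.2727  0.3347] yaw -91.42 down [-0.005  0.005 -1.   ] F [ 0.7 -0.7 -0.8] tau [ 0.   -0.03  0.02] op -0.001 q6 0.87 r/ang 0.5822 266.54
scene cover 0.6 [ 0.5085 -0.2617  0.1283] was [ 0.5926 -0.2636  0.2112] slope x,y [-0.0154  0.0015] z pct [0.1283 0.132 ]
scene rotor_key 0.88 [ 0.5288 -0.0159  0.0155] was [ 0.454  -0.2316  0.1207]
scene jar 0.68 [0.6072 0.1824 0.0782] was [0.6051 0.1808 0.0751]
scene bottle 0.82 [0.6992 0.0651 0.1017] was [0.6983 0.0644 0.1005]
scene tip_box 0.7 [ 0.7212 -0.0486  0.0648] was [ 0.7205 -0.048   0.0647]
side cover 0.93 [ 0.4873 -0.2424  0.1279] was [ 0.5725 -0.231   0.2019] slope x,y [ 0.0047 -0.0088] z pct [0.1279 0.1305]
side rotor_key 0.66 [ 0.4924 -0.012   0.0151] was [ 0.4498 -0.2017  0.1202]
side jar 0.84 [0.5753 0.2024 0.072 ] was [0.5752 0.2023 0.0725]
side bottle 0.95 [0.6671 0.0779 0.0854] 
side tip_box 0.79 [ 0.6714 -0.058   0.0639] was [ 0.6715 -0.0578  0.0639]
```

View pics/scene20.png

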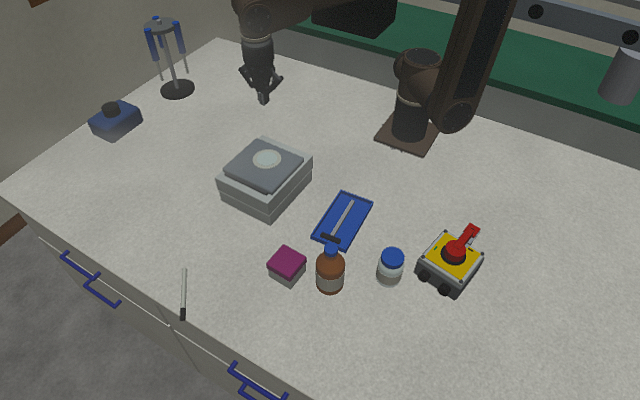

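View pics/side20c.png

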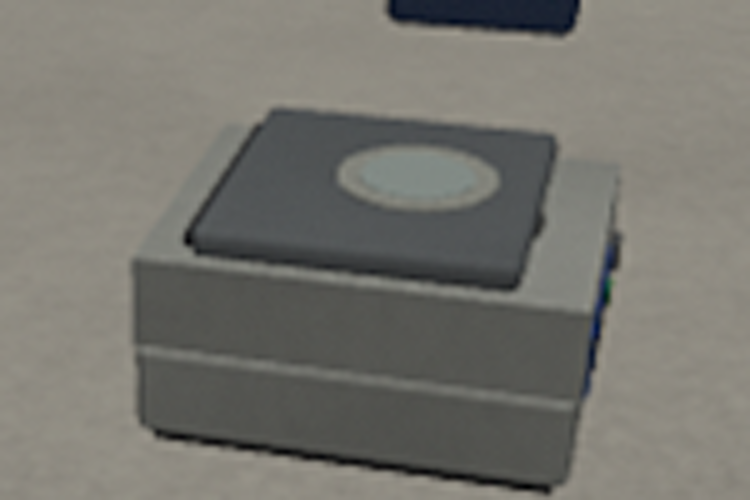

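View pics/side20i.png

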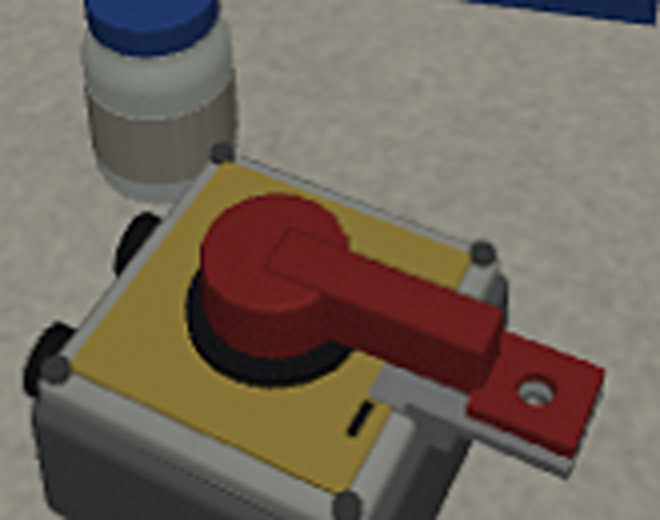

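All checks agree. The lid is level at 128 mm, the key lies flat in the tray at (343,220), the handle hole sits over the hasp hole, and the bystanders are where they were. Handing in now.

```bash
python3 - <<'E'
from plant import ctrl
print(ctrl.sign_off())
E
```

```text
the job is handed in; nothing more can be done
None
```

The job is done in the order you asked and handed in at about 27.5 s of the 69 s allowed; sign-off gives no verdict.

- **Isolator:** I gripped the red handle and swung it round to off. Before I let go, the side camera put the two holes about 1 mm apart. A wrist view after release put the handle about 1° off the bracket line, roughly 1.6 mm at the hole. Both are inside the 4 mm limit, and the handle had not moved in the last picture.
- **Rotor key:** I lifted it by the middle of the stem, carried it level to the blue tray, and released it only after it touched the floor. The last pictures show it flat and fully inside the tray. Setting it down produced a brief 57 N wrist force, because noisy force readings had hidden the first contact. That is under the 120 N wrist limit.
- **Lid:** I pushed it over from behind with about 4 N and pressed it onto its stop with about 11–15 N. Its top measured 128 mm above the bench, which is the height expected when fully closed, and level to within about 1°.
- **Bystanders:** the tip box matches its starting position within 1 mm in both cameras. The jar matches within 1 mm in the side view. Its scene-camera reading shifted 2–3 mm, which I put down to the visible outline changing. The bottle had a starting reading only in the scene camera, where it is within about 1 mm.

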